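# Lock the control box cover with its winged quarter-turn stud

### The arm

A 6-joint arm with a two-finger parallel gripper is mounted at the origin on a cart in front of the work surface, level with it; the furniture and walls round the work are solid. World frame = base frame: x ahead of the robot, y to its left, z up, the work surface at z = 0. Lengths are in m, angles in rad, forces in N, time in s.
With the tool pointing down it reaches from about 0.4 to 0.825 m from the base axis. Payload 7 kg.
Tool frame: the origin (TCP) lies midway between the tips of the shut fingers; the grasp point (between the pads) lies hold_point_z behind it (hold_point_z is the distance from the TCP to the grasp point, in m); z points along the fingers, y is the line along which they close (so a half turn about z gives the same grasp; the last joint's range is limited). The gripper opens to 88 mm and grips with 3 to 60 N. Pads are 19 mm wide; open, the fingers measure 130 mm over their backs; the gripper's body (78 mm by 193 mm) begins 47 mm behind the grasp point.
Start: joints at [-1.021, 0.359, 0.012, 0, -1.224, -0.288], TCP at [0.175, -0.652, 0.227] pointing down, gripper open.
Joint ranges: [-3.07, 3.07], [-1.43, 2.12], [-1.02, 1.25], [-3.03, 1.67], [-3.05, -0], [-3.03, 3.03]. Speed limits (rad/s): [2.39, 2.39, 3.01, 3.14, 3.14, 3.14].

### API

Orientations are given as [roll, pitch, yaw] about the fixed x, y, z axes, in that order (R = Rz(yaw) Ry(pitch) Rx(roll)).
In Python, from station import * gives the robot as it stands.
- The arm moves only by the tool apply_moves, never from a script. Its argument "steps" is a list of rows, each an object with "translation": the shift along the world's x, y, z scaled (see below), a list of three; "rotation": the turn, a rotation vector about the world's x, y, z scaled (see below), a list of three. A call has exactly 10 rows; each row is the pose to reach, as a shift and turn from the pose commanded when the call began; what a row does not reach only later rows make up. The controller multiplies each number of a shift by 250 mm and each number of a turn by 30 degrees. A row lasts 1/12 s, in which the tool goes at most 41.7 mm and 7.16 degrees, less where a joint would pass 70% of its speed; a pose out of reach is approached as far as the arm can. A call with a number of a shift or a turn outside -1 to 1 is refused whole. A call with a gripper value outside its range is refused whole. "jaw" is the closure, from -1 (fully open) to 1 (shut), so that 0 is half open, set as the call begins (left out, the last holds). The fingers move at their own pace and stop on an object; "newtons" is the grip in N (left out, the last holds). Time passes only in rows, so rows that repeat a pose let the fingers close, or fill a call up. It gives the time, the measured TCP pose, the force, the opening and the grip force at its end, in the units of the state.
- get_state(): the state, without advancing time (a new reading comes with each control period).
- grab_frame(name): name is "side" or "top"; returns the picture (420x560x3 uint8, blue, green, red); there is no depth.
- camera_model(name): a dict with "fx", "fy", "cx", "cy" (pixels), "k1" (the pictures are not rectified: a ray, as slopes to the right and down, at radius r is drawn at 1 + k1 r^2 times it, then the intrinsics apply), "xyz" and "rotation" of the camera in the world. Camera axes: x right, y down, z forward; pixel columns grow to the right and rows downward; lengths in m; the calibration is good to about 2 mm. A picture is of the moment at which its call begins. camera_model takes no time and is no camera call.
- job_done(): hands the job in; it is judged then, once.
The state is a dict: "t": time; "q": joint angles; "qd": joint speeds; "joint_efforts": joint torques, N m; "eef_pos": TCP position; "ee_rot": TCP orientation; "force": force on the tool from outside, world axes, zero at the start; "moment": the same for the moment, N m; "width": finger opening in m; "gripper_force": force on a finger pad.
Only numpy, scipy, OpenCV 4.12 (cv2) and the standard library are available. Lean on these libraries where they do the work, as an engineer would, in place of code of your own. Each camera call takes 0.05 s, during which the arm holds its last target. There are 200 camera calls.

### The job

The cover of the grey and blue control box is shut but not locked. Take the red-winged quarter-turn stud from its sloping wooden stand, stand it lug down in the slot in the middle of the cover with the lug lined up, and let go of it; then grip it afresh by the wings, push it fully down against the spring and give it a quarter turn, so that it springs up a little and stays locked with its wings across the slot when you let go. Leave the pliers, both rolls of tape and the tin of screws where they are.

Things in the scene. Friction and masses are not known exactly. Their poses are not given: they have to be found in the camera images.
- stud: Loose stud, 113 mm long, 0.14 kg. Origin: centre of its lug end (bottom when upright); z runs from lug to wings, y along both lug and wings. Steel lug 14 x 36 (y) x 10 mm at z 0 to 10; square steel stem 11 x 11 mm at z 10 to 84; red wings 12 mm thick (x), 84 mm wide (y) at z 88 to 113, 56 mm wide at z 84 to 88. The same after half a turn about z. Starts sloping at 45 degrees on the stand.
- stem (a point): Point on the stud's axis at z = 51 mm, middle of the bare stem, a good place for the first grasp (closing along the stud's y). Axes as the stud's.
- wings (a point): Point on the stud's axis at z = 98 mm, middle of the wings' height, 15 mm below their top; grip across the 12 mm thickness (closing along the stud's x). Axes as the stud's.
- control_box: Fixed control box, 150 (x) x 160 (y) x 62 mm, grey body, blue cover, with a square steel escutcheon 60 x 60 mm in the middle of the cover whose top is 72 mm above the bench. Origin: centre of its underside.
- slot (a point): Centre of the slot mouth on the escutcheon's flat top, 72 mm above the bench. Slot 39 mm long along this point's y, 17 mm wide along its x, bevelled 4 mm; red marks beside its long sides. The lug enters only if lined up within about 8 degrees. A stud let go in it stands on the spring plunger, its lug end 24 mm below this point.
- plunger (a joint): Travel of the spring plunger under the slot, m: 0 at rest (lug end 24 mm below the slot mouth; spring 4 N), 0.022 fully down at a hard stop (46 mm; 8.4 N): the lug is then under the plate and can be turned either way. After a quarter turn (within 10 degrees), let go, the spring lifts it 8 mm into a notch that holds it: 0.014, lug end 38 mm below the mouth.
- stand: Fixed sloping wooden stand, base 150 (x, from -65 to +85 mm) x 110 mm, about 115 mm high; origin on its underside. The stud on it rises at 45 degrees towards the stand's +x, its y along the stand's y, a flat side facing up and to the stand's -x. Between the low lug rest and the high board under the wings only the 8 mm base lies beneath the stem, so fingers can straddle it.
- pliers: Bystander: red-handled pliers, 181 x 55 x 14 mm, lying on the bench right of the work; origin under its centre.
- masking_tape: Bystander: roll of masking tape, 97 mm across, 25 mm high; origin under its centre.
- tape_black: Bystander: roll of black tape, 69 mm across, 19 mm high; origin under its centre.
- tin_screws: Bystander: open tin of screws, 75 mm across, 46 mm high; origin under its centre.

How it is judged:
On the way, in this order (a step that is already met when the one before it is completed fails the run):
1. the stud stands in the slot on the unpressed plunger, let go (horizontal distance between stud and slot below 0.008 m and z of stud in the frame of slot below -0.018 m and angle between stud's own z axis and vertical below 0.4 rad and value of joint plunger below 0.006 m and contact force between the fingers and stud below 0.1 N), for 0.2 s.
2. the stud is pushed fully down (horizontal distance between stud and slot below 0.008 m and z of stud in the frame of slot below -0.0425 m), for 0.05 s.
At the end, for the whole second after the job is handed in: The stud stands locked in the slot: its lug end within 8 mm of the slot's centre line and 34 to 40.5 mm below the escutcheon's top (sprung up into the notch), its wings within 0.3 rad of square across the slot, upright within 0.2 rad, at rest and let go (horizontal distance between stud and slot below 0.008 m and z of stud in the frame of slot between -0.0405 and -0.034 m and angle between the y axis of stud and the x axis of slot, either way round below 0.3 rad and angle between stud's own z axis and vertical below 0.2 rad and linear speed of stud below 0.02 m/s); the robot touches nothing.
It fails at once if the pliers, a roll of tape or the tin of screws is shifted by more than 30 mm (distance of any of pliers, masking_tape, tape_black, tin_screws from where it was at the start of the episode above 0.03 m).
It also fails if it takes over 58 s, if anything falls off the work surface, if the arm or the gripper's body presses on something with over 40 N, if the wrist force passes 120 N, or if a joint passes its speed limit or range.

## Working session

There is one attempt and no reset: what is moved stays moved. The work goes in short steps, Python scripts to look and compute and a tool call to move; the robot and the scene stay as the last step left them, time stands still between calls to the robot, and variables do not carry over. Pictures are saved under pics/ and viewed, at most 10 in all, crops included, and the job is handed in when it is done.

Besides the shell and the picture viewer there is one more tool, called after "Call:" as a command line: name --argument value ..., lists and objects as JSON in quotes. apply_moves: Moves the arm, as the interface text tells. Shifts and turns lie within -1 to 1; 1 stands for 250 mm of shift or 30 degrees of turn. Its arguments: {"type":"object","properties":{"steps":{"type":"array"},"jaw":{"type":"number"},"newtons":{"type":"number"}},"required":["steps"]}

```bash
ls; mkdir -p pics
python3 - <<'E'
from station import *
import cv2
s=get_state();print(s)
for n in("side","top"):
    cv2.imwrite(f"pics/{n}0.png",grab_frame(n));print(n,camera_model(n))
E
```

```text
pics
{'t': 0.0, 'q': array([-1.02091196e+00,  3.59389113e-01,  1.10603300e-02, -3.50610766e-04,
       -1.22408261e+00, -2.88080480e-01]), 'qd': array([-0.00170475, -0.00015788, -0.00051169, -0.00150108, -0.00153082,
        0.0018759 ]), 'joint_efforts': array([ 1.08209399e-03, -5.82713950e+01,  2.93052542e+01,  6.99670315e+00,
        6.77254808e-03, -2.28512208e-04]), 'eef_pos': array([ 0.17454324, -0.65154166,  0.2256218 ]), 'ee_rot': array([ 3.13995050e+00, -1.42890225e-04, -2.87990805e+00]), 'force': array([-0.23711013, -0.04592269, -0.10365639]), 'moment': array([0.02103656, 0.01902896, 0.02539565]), 'gripper_force': 0.0, 'width': 0.0872964279866082}
side {'fx': 487.32446341108556, 'fy': 487.32446341108556, 'cx': 277.37339787588957, 'cy': 214.89639222158783, 'k1': -0.12806710914594627, 'xyz': array([0.2468228 , 1.18908472, 0.80212006]), 'rotation': array([-2.06696909,  0.00862858, -2.95828075])}
top {'fx': 385.96779863991884, 'fy': 385.96779863991884, 'cx': 274.31337165246293, 'cy': 206.69171230447157, 'k1': -0.08336345023446226, 'xyz': array([ 0.40678779, -0.09886306,  1.06215281]), 'rotation': array([-3.04983355, -0.00359796, -1.57853728])}
```

View pics/top0.png

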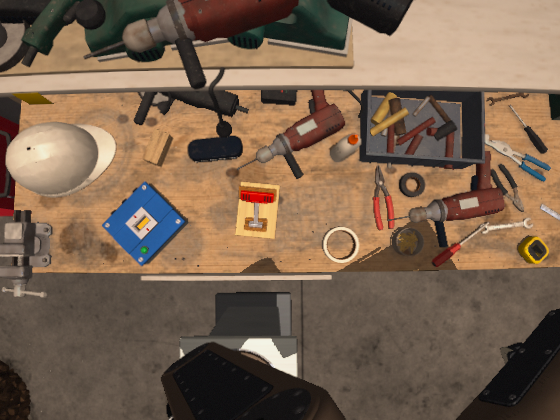

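View pics/side0.png

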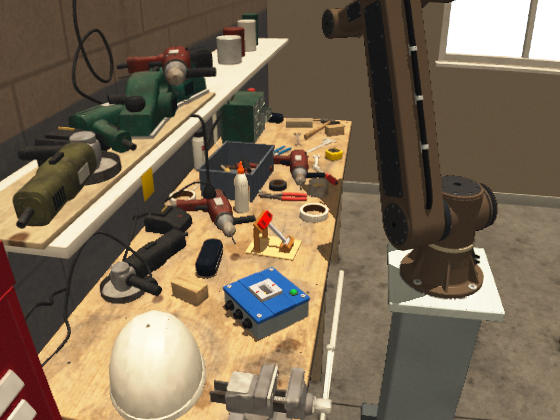

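The top view shows the control box at about (145,222) and the stand at (258,210) with its wings away from the robot. In the side view the box is at (267,298) and the stand at (272,240). I'll enlarge both.

Run:
```python
import cv2,numpy as np
t=cv2.imread("pics/top0.png");s=cv2.imread("pics/side0.png")
r=lambda im,x,y,w,h,f:cv2.resize(im[y:y+h,x:x+w],None,fx=f,fy=f,interpolation=cv2.INTER_CUBIC)
a=np.hstack([r(t,100,180,90,90,4),r(t,225,175,60,70,0).copy() if 0 else cv2.resize(t[175:247,222:294],(360,360),interpolation=cv2.INTER_CUBIC)])
cv2.imwrite("pics/c1.png",a)  # left: x0=100,y0=180 /4 ; right x0=222,y0=175 /5
b=np.hstack([r(s,220,260,95,80,4),cv2.resize(s[202:266,240:304],(320,320),interpolation=cv2.INTER_CUBIC)])
cv2.imwrite("pics/c2.png",b)
```

```text
(no output)
```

View pics/c1.png

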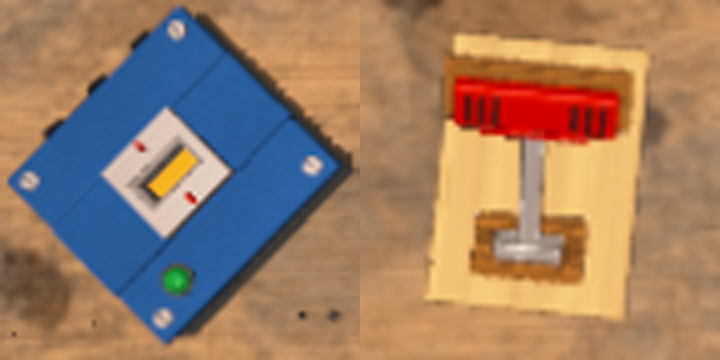

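View pics/c2.png

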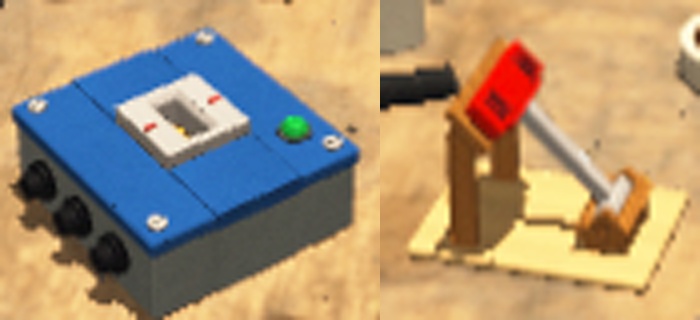

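```bash
cat > h.py <<'E'
import numpy as np,cv2
from station import *
from scipy.spatial.transform import Rotation as R
from scipy.optimize import least_squares
M={}
def proj(n,P):
    if n not in M:
        m=camera_model(n);r=np.asarray(m["rotation"])
        M[n]=(m,r if r.ndim==2 else R.from_euler("xyz",r).as_matrix())
    m,r=M[n]
    c=(np.atleast_2d(P)-m["xyz"])@r
    s=c[:,:2]/c[:,2:];s=s*(1+m["k1"]*(s**2).sum(1,keepdims=True))
    return s*[m["fx"],m["fy"]]+[m["cx"],m["cy"]]
def red(im,box):
    x0,y0,x1,y1=box;h=cv2.cvtColor(im[y0:y1,x0:x1],cv2.COLOR_BGR2HSV)
    m=(((h[...,0]<6)|(h[...,0]>174))&(h[...,1]>190)&(h[...,2]>70)).astype(np.uint8)
    n,l,st,_=cv2.connectedComponentsWithStats(m);k=1+np.argmax(st[1:,4])
    v,u=np.nonzero(l==k);return np.c_[u+x0,v+y0].astype(float)
D=np.array([[np.cos(a),np.sin(a)] for a in np.arange(16)*np.pi/8])
def supp(p,pad=0): return (p@D.T).max(0)+pad
WING=np.array([[x,y,z] for x in(-6,6) for y,z in((-42,88),(42,88),(-42,113),(42,113),(-28,84),(28,84))])/1e3
E
python3 - <<'E'
from h import *
px=lambda L,x0,y0,f,o=0:np.array([[x0+(u-o+.5)/f-.5,y0+(v+.5)/f-.5] for u,v in L])
rect=lambda a,b,c,d,z:np.array([[a,c,z],[a,d,z],[b,d,z],[b,c,z]])
def fit(cases,p0):
    def f(p):
        out=[]
        for n,L,Q in cases:
            W=R.from_euler("z",p[2]).apply(L)+[p[0],p[1],0]
            out.append((proj(n,W)-Q).ravel())
        return np.concatenate(out)
    s=least_squares(f,p0);print(s.x[:2],np.degrees(s.x[2]));
    for n,L,Q in cases:
        print(n,np.round(proj(n,R.from_euler("z",s.x[2]).apply(L)+[s.x[0],s.x[1],0])-Q,1).tolist())
    return s.x
e=rect(-.03,.03,-.03,.03,.072); b=rect(-.075,.075,-.08,.08,.062)
# top image: up = +x world, left=+y world (check)
print(proj("top",[[.4,.2,.07],[.5,.2,.07],[.4,0,.07]]))
# red marks' direction (image +,+) is slot x; y along image (1,-1)
# local(-,-),( -,+),(+,+),(+,-)
T=px([(167,107),(232,172),(167,240),(101,174)],100,180,4) # top,right,bottom,left
S=px([(192,72),(250,122),(166,163),(116,105)],220,260,4) # side: back-right...
best=None
e_order=rect(-.03,.03,-.03,.03,.072)
fit([("top",e_order[[2,3,0,1]],T)],[.37,.22,-.7])
fit([("top",e_order[[2,3,0,1]],T),("side",e_order[[3,0,1,2]],S)],[.37,.22,-.7])
B=px([(180,8),(352,165),(168,342),(9,182)],100,180,4)
fit([("top",b[[2,3,0,1]],B)],[.37,.22,-.7])
C=px([(455,33),(650,55),(622,320),(427,298)],222,175,5,360)
st=rect(-.065,.085,-.055,.055,.008)
fit([("top",st[[2,3,0,1]],C)],[.43,-.06,-.1])
# wings
t=red(cv2.imread("pics/top0.png"),(230,180,285,225));s=red(cv2.imread("pics/side0.png"),(250,205,280,235))
print(len(t),len(s),t.min(0),t.max(0),s.min(0),s.max(0))
def rot(yaw): return R.from_euler("z",yaw)*R.from_euler("y",np.pi/4)
def f(p):
    W=rot(p[3]).apply(WING)+p[:3]
    return np.r_[supp(proj("top",W))-supp(t,.4),supp(proj("side",W))-supp(s,.4)]
k=least_squares(f,[.4,-.06,.03,-.1]);print(k.x,np.degrees(k.x[3]),np.round(f(k.x),1))
E
```

```text
[[156.98858    245.44502835]
 [157.65804366 206.80655496]
 [234.34494518 245.10735671]]
[0.45824087 0.2417003 ] -44.100710024287245
top [[0.0, 0.2], [-0.2, -0.1], [-0.2, -0.3], [0.4, 0.1]]
[0.45917995 0.24245367] -44.3589489399896
top [[-0.2, -0.1], [-0.5, -0.3], [-0.5, -0.7], [0.1, -0.3]]
side [[0.8, 0.5], [0.1, -0.4], [0.7, -1.7], [-0.1, 0.5]]
[0.45850433 0.23873211] -44.03482241504013
top [[-2.0, -0.1], [-2.5, 2.5], [3.4, 0.1], [1.1, -2.6]]
[ 0.48583243 -0.05557395] -6.454106203882905
top [[-0.1, -0.5], [0.5, -0.7], [0.4, 0.5], [-0.7, 0.7]]
321 161 [241. 191.] [273. 203.] [257. 210.] [271. 229.]
[ 0.45196345 -0.0538617   0.02393498 -0.07376812] -4.226601860743993 [ 0.4  0.8  0.8  0.5  0.   1.3  1.3  1.1  0.7  0.6  0.9  1.   0.9  1.7
  1.7  1.1  1.3  0.5  0.5  0.6  1.   0.7  0.3  0.2  0.1 -0.1  0.5  0.3
  0.4  0.4  0.2  1.2]
```

```bash
cat >> h.py <<'E'
try: HP=hold_point_z
except NameError: HP=None
def toolR(head,down):  # tool z heads 'head' deg, 'down' deg below horizontal, y at head+90
    h,a=np.radians([head,down]);z=np.array([np.cos(h)*np.cos(a),np.sin(h)*np.cos(a),-np.sin(a)])
    y=np.array([-np.sin(h),np.cos(h),0]);return np.c_[np.cross(y,z),y,z]
def go(grasp,Rm):
    s=get_state();R0=R.from_euler("xyz",s["ee_rot"])
    p=np.array(grasp)+HP*Rm[:,2]
    rv=(R.from_matrix(Rm)*R0.inv()).as_rotvec(degrees=True)
    print("tcp goal",p.round(4),"trans",((p-s["eef_pos"])/.25).round(3),"rot",(rv/30).round(3))
E
python3 - <<'E'
import station;print([n for n in dir(station) if n[0]!='_'])
from h import *
print(HP)
if HP is None: HP=.015
h=-5.5;Rm=toolR(h,75);hv=np.array([np.cos(np.radians(h)),np.sin(np.radians(h)),0])
stem=np.array([.452,-.0539,.024])+.051*.7071*(hv+[0,0,1]);print(stem)
import h as H;H.HP=HP
go(stem-.16*Rm[:,2],Rm);go(stem,Rm)
E
```

```text
['Unreachable', 'camera_model', 'get_state', 'grab_frame', 'hold_point_z', 'job_done']
0.0188
[ 0.48789608 -0.0573564   0.0600621 ]
tcp goal [ 0.4515 -0.0539  0.1965] trans [ 1.108  2.391 -0.117] rot [ 0.039 -0.501 -0.68 ]
tcp goal [ 0.4927 -0.0578  0.0419] trans [ 1.273  2.375 -0.735] rot [ 0.039 -0.501 -0.68 ]
```

Call:
apply_moves --steps '[{"translation":[0.2,0.16,0.2],"rotation":[0.01,-0.1,-0.14]},{"translation":[0.4,0.32,0.2],"rotation":[0.02,-0.2,-0.28]},{"translation":[0.5,0.48,0.2],"rotation":[0.03,-0.3,-0.42]},{"translation":[0.6,0.64,0.2],"rotation":[0.03,-0.4,-0.56]},{"translation":[0.7,0.8,0.2],"rotation":[0.04,-0.5,-0.68]},{"translation":[0.8,0.95,0.2],"rotation":[0.04,-0.5,-0.68]},{"translation":[0.8,1,0.2],"rotation":[0.04,-0.5,-0.68]},{"translation":[0.8,1,0.2],"rotation":[0.04,-0.5,-0.68]},{"translation":[0.8,1,0.2],"rotation":[0.04,-0.5,-0.68]},{"translation":[0.8,1,0.2],"rotation":[0.04,-0.5,-0.68]}]' --jaw -1

```text
t: 0.93
eef_pos: [0.3759, -0.3997, 0.277]
ee_rot: [-3.141, 0.262, 3.05]
force: [0.5, -0.4, 0.3]
width: 0.0875
gripper_force: 0.0
```

Call:
apply_moves --steps '[{"translation":[0.03,0.15,0],"rotation":[0,0,0]},{"translation":[0.06,0.3,0],"rotation":[0,0,0]},{"translation":[0.09,0.45,0],"rotation":[0,0,0]},{"translation":[0.12,0.6,0],"rotation":[0,0,0]},{"translation":[0.15,0.75,0],"rotation":[0,0,0]},{"translation":[0.18,0.9,0],"rotation":[0,0,0]},{"translation":[0.2,1,0],"rotation":[0,0,0]},{"translation":[0.2,1,0],"rotation":[0,0,0]},{"translation":[0.2,1,0],"rotation":[0,0,0]},{"translation":[0.2,1,0],"rotation":[0,0,0]}]'

```text
t: 1.77
eef_pos: [0.4246, -0.1526, 0.2764]
ee_rot: [-3.141, 0.261, 3.045]
force: [-0.0, -1.2, 0.1]
width: 0.0875
gripper_force: 0.0
```

```bash
cat > g.py <<'E'
from h import *
h=-5.5;Rm=toolR(h,75);hv=np.array([np.cos(np.radians(h)),np.sin(np.radians(h)),0])
stem=np.array([.452,-.0539,.024])+.051*.7071*(hv+[0,0,1])
s=get_state();print(s["t"],s["eef_pos"],s["ee_rot"],s["q"].round(2),s["force"])
for b in (.12,.06,0): go(stem-b*Rm[:,2],Rm)
E
python3 g.py
```

```text
1.7667 [ 0.42462981 -0.15256649  0.27643664] [-3.1406005   0.26068633  3.04527791] [ 0.15 -0.23 -0.58  0.08 -0.98 -1.86] [-0.04363085 -1.1500199   0.14825417]
tcp goal [ 0.4618 -0.0548  0.1578] trans [ 0.149  0.391 -0.474] rot [ 0.002 -0.002  0.001]
tcp goal [ 0.4773 -0.0563  0.0999] trans [ 0.211  0.385 -0.706] rot [ 0.002 -0.002  0.001]
tcp goal [ 0.4927 -0.0578  0.0419] trans [ 0.272  0.379 -0.938] rot [ 0.002 -0.002  0.001]
```

Call:
apply_moves --steps '[{"translation":[0.04,0.1,0],"rotation":[0,0,0]},{"translation":[0.08,0.2,0],"rotation":[0,0,0]},{"translation":[0.12,0.3,-0.05],"rotation":[0,0,0]},{"translation":[0.14,0.38,-0.15],"rotation":[0,0,0]},{"translation":[0.15,0.39,-0.25],"rotation":[0,0,0]},{"translation":[0.15,0.39,-0.35],"rotation":[0,0,0]},{"translation":[0.15,0.39,-0.45],"rotation":[0,0,0]},{"translation":[0.15,0.39,-0.474],"rotation":[0,0,0]},{"translation":[0.15,0.39,-0.474],"rotation":[0,0,0]},{"translation":[0.15,0.39,-0.474],"rotation":[0,0,0]}]'

```text
t: 2.6
eef_pos: [0.4627, -0.0556, 0.1587]
ee_rot: [-3.14, 0.261, 3.044]
force: [0.6, -0.4, 1.0]
width: 0.0872
gripper_force: 0.0
```

```bash
python3 g.py
python3 - <<'E'
from h import *
h=-5.5;Rm=toolR(h,75)
s=get_state();P=s["eef_pos"];Rt=R.from_euler("xyz",s["ee_rot"]).as_matrix()
ims=[]
for n,b in(("top",(205,160,305,260)),("side",(215,150,315,260))):
    im=grab_frame(n);cv2.imwrite(f"pics/{n}1.png",im)
    c=im[b[1]:b[3],b[0]:b[2]];ims.append(cv2.resize(c,(400,400) if n=="top" else (400,440),interpolation=cv2.INTER_CUBIC)[:400])
    print(n,proj(n,P),proj(n,P+.108*Rm[:,2]-0*P))
cv2.imwrite("pics/c3.png",np.hstack(ims))
E
```

```text
2.6 [ 0.46271337 -0.05555244  0.15871301] [-3.14003157  0.26107864  3.0438071 ] [ 0.41 -0.1  -0.81  0.21 -0.64 -2.24] [ 0.61729096 -0.37575903  0.98453142]
tcp goal [ 0.4618 -0.0548  0.1578] trans [-0.004  0.003 -0.004] rot [ 0.003 -0.002  0.004]
tcp goal [ 0.4773 -0.0563  0.0999] trans [ 0.058 -0.003 -0.235] rot [ 0.003 -0.002  0.004]
tcp goal [ 0.4927 -0.0578  0.0419] trans [ 0.12  -0.009 -0.467] rot [ 0.003 -0.002  0.004]
top [[254.26836017 218.38485419]] [[257.17349733 210.22085885]]
side [[284.30529447 202.6389288 ]] [[275.45256069 232.29707583]]
```

View pics/c3.png

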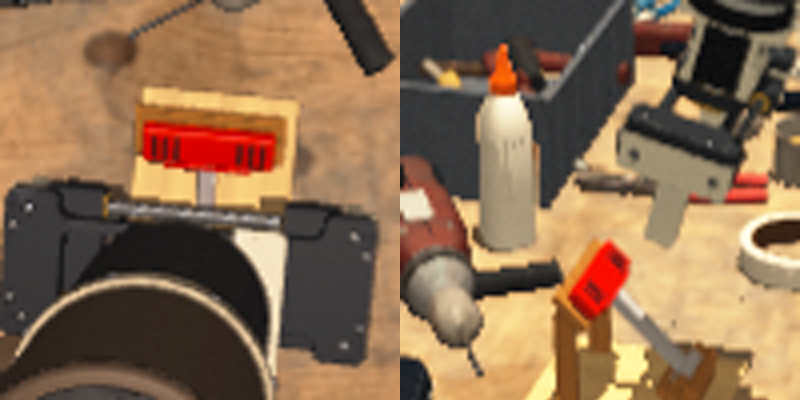

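The top crop shows the gripper straddling the stem line, with the wings at (207,147) and the stem below them at (206,190). The side crop shows the fingers above the stem and clear of it. Before gripping I'll fit the arm's kinematics to check the upright placing pose can be reached.

```bash
cat > kin.py <<'E'
from h import *
def fk(q,k):
    a,b,h,L2,L3,e,T,c=k
    r=lambda ax,t:R.from_euler(ax,t)
    B=r("z",q[0]);p=B.apply([a,b,h])
    B=B*r("y",q[1]);p=p+B.apply([0,0,L2])
    B=B*r("y",np.pi/2-q[2]);p=p+B.apply([e,0,L3])   # z = forearm dir
    B=B*r("z",S4*q[3])*r("y",-q[4]);p=p+B.apply([c,0,T])
    B=B*r("z",S6*q[5]+O6);return p,B
DATA=[([-1.0209,.3594,.01106,-.00035,-1.22408,-.28808],[.17454,-.65154,.22562],[3.13995,-.00014,-2.87991])]
S4,S6,O6=1,1,0
E
python3 - <<'E'
from h import *
import kin
s=get_state();print(s["q"].round(5).tolist(),s["eef_pos"].round(5).tolist(),s["ee_rot"].round(5).tolist())
D=kin.DATA+[(s["q"],s["eef_pos"],s["ee_rot"])]
for s4 in(1,-1):
  for s6 in(1,-1):
    kin.S4,kin.S6=s4,s6
    out=[]
    for q,p,e in D:
        _,B=kin.fk(q,[0]*8);d=(B.inv()*R.from_euler("xyz",e));out.append(d.as_rotvec(degrees=True).round(1).tolist())
    print(s4,s6,out)
E
```

```text
[0.41089, -0.10029, -0.81434, 0.2149, -0.63653, -2.23818] [0.46332, -0.05481, 0.15967] [-3.14156, 0.26337, 3.04408]
1 1 [[-0.0, -0.0, -57.0], [13.7, 13.7, 145.6]]
1 -1 [[-0.0, -0.0, -90.0], [2.0, -16.9, -109.2]]
-1 1 [[0.0, -0.0, -57.0], [0.0, 0.0, 166.5]]
-1 -1 [[0.0, -0.0, -90.0], [0.0, -0.0, -90.0]]
```

```bash
cat >> kin.py <<'E'
S4,S6,O6=-1,-1,-np.pi/2
DATA+=[([0.41089,-0.10029,-0.81434,0.2149,-0.63653,-2.23818],[0.46332,-0.05481,0.15967],[-3.14156,0.26337,3.04408])]
DB=([.15,-.23,-.58,.08,-.98,-1.86],[.42463,-.15257,.27644])
def fit(extra=()):
    def f(k):
        o=[(fk(q,k)[0]-p)/.0005 for q,p,_ in DATA+list(extra)]+[(fk(DB[0],k)[0]-DB[1])/.006]
        return np.r_[np.concatenate(o),(k-[0,0,.3,.4,.4,0,.2,0])/.2]
    s=least_squares(f,[0,0,.3,.4,.4,0,.2,0]);return s.x,f(s.x)
def ik(p,Rm,k,n=20):
    best=None;rng=np.random.default_rng(0)
    lo=np.array([-3.07,-1.43,-1.02,-3.03,-3.05,-3.03]);hi=np.array([3.07,2.12,1.25,1.67,0,3.03])
    for i in range(n):
        x0=np.clip(np.array([.4,-.1,-.8,0,-.6,-1.5])+rng.normal(0,.5 if i else 0,6),lo+.01,hi-.01)
        s=least_squares(lambda q:np.r_[(fk(q,k)[0]-p)*10,(R.from_matrix(Rm).inv()*fk(q,k)[1]).as_rotvec()],x0,bounds=(lo,hi))
        if best is None or s.cost<best.cost-1e-9: best=s
    return best.x.round(2),best.cost
E
python3 - <<'E'
from kin import *
k,r=fit();print(k.round(3),r.round(1))
slot=np.array([.459,.242,.072])
for zg,down in((51,30),(54,40),(58,45),(60,50)):
  Rm=toolR(45.8,down)
  for dz in(.06,-.024):
    g=slot+[0,0,dz+zg/1e3];print(zg,down,dz,ik(g+HP*Rm[:,2],Rm,k))
E
```

```text
[-0.002 -0.192  0.2    0.602  0.396 -0.021  0.422 -0.059] [ 0.   0.   0.  -0.   0.   0.   0.2 -0.5 -0.3 -0.  -1.  -0.5  1.  -0.
 -0.1  1.1 -0.3]
51 30 0.06 (array([ 0.84, -0.04, -1.02, -3.03, -0.31,  1.44]), np.float64(0.014269377393533397))
51 30 -0.024 (array([ 0.84,  0.14, -1.02, -3.03, -0.36,  1.45]), np.float64(0.046161712965107835))
54 40 0.06 (array([ 0.85, -0.05, -1.  , -3.03, -0.25,  1.43]), np.float64(0.00221866333156619))
54 40 -0.024 (array([ 0.84,  0.14, -1.02, -3.03, -0.34,  1.44]), np.float64(0.010670653560733549))
58 45 0.06 (array([ 0.87, -0.06, -0.91, -3.03, -0.06,  1.41]), np.float64(0.0015546341612667647))
58 45 -0.024 (array([ 0.84,  0.13, -1.02, -3.03, -0.33,  1.44]), np.float64(0.003096313309897779))
60 50 0.06 (array([ 0.75, -0.02, -0.92,  1.5 , -0.  , -3.03]), np.float64(0.0008590130482666044))
60 50 -0.024 (array([ 0.85,  0.12, -0.97, -3.03, -0.21,  1.42]), np.float64(0.0017469749908393549))
```

Run:
```python
from kin import *
k,r=fit()
slot=np.array([.459,.242,.072])
for zg,down in((58,45),(59.5,50),(60,53)):
 for hd in(45.8,-134.2):
  Rm=toolR(hd,down)
  for dz in(.06,-.024):
    g=slot+[0,0,dz+zg/1e3];q,c=ik(g+HP*Rm[:,2],Rm,k,30)
    p5=(g-Rm[:,2]*.40);print(zg,down,hd,dz,q,round(c,6),"wrist",p5.round(2))
# shelf edge
im=cv2.imread("pics/top0.png")
f=lambda p:np.r_[[ (lambda a,b,P:np.cross(b-a,P-a)/np.linalg.norm(b-a))(*proj(n,[[p[0],-.3,p[1]],[p[0],.2,p[1]]]),np.array(P)) for n,P in(("top",(280.,94.)),("side",(175.,143.)))]]
s=least_squares(f,[.75,.4]);print("shelf edge x,z",s.x,s.fun)
s=get_state()
Rm=toolR(-5.5,95);hv=np.array([np.cos(-.096),np.sin(-.096),0])
stem=np.array([.452,-.0539,.024])+.0595*.7071*(hv+[0,0,1]);print(stem)
go(stem-.10*Rm[:,2],Rm);go(stem,Rm)
```

```text
58 45 45.8 0.06 [ 0.87 -0.06 -0.91 -3.03 -0.06  1.41] 0.001555 wrist [0.26 0.04 0.47]
58 45 45.8 -0.024 [ 0.84  0.13 -1.02 -3.03 -0.33  1.44] 0.003096 wrist [0.26 0.04 0.39]
58 45 -134.2 0.06 [ 0.84  0.66  0.2  -0.03 -1.89  1.53] 0.0 wrist [0.66 0.44 0.47]
58 45 -134.2 -0.024 [ 0.84  0.73  0.1  -0.03 -1.73  1.54] 0.0 wrist [0.66 0.44 0.39]
59.5 50 45.8 0.06 [ 0.75 -0.02 -0.92  1.5  -0.   -3.03] 0.000882 wrist [0.28 0.06 0.5 ]
59.5 50 45.8 -0.024 [ 0.85  0.12 -0.97 -3.03 -0.21  1.42] 0.001753 wrist [0.28 0.06 0.41]
59.5 50 -134.2 0.06 [ 0.84  0.6   0.13 -0.03 -1.8   1.53] 0.0 wrist [0.64 0.43 0.5 ]
59.5 50 -134.2 -0.024 [ 0.84  0.67  0.03 -0.03 -1.63  1.54] 0.0 wrist [0.64 0.43 0.41]
60 53 45.8 0.06 [ 0.78 -0.04 -0.97  0.83 -0.   -2.38] 0.00019 wrist [0.29 0.07 0.51]
60 53 45.8 -0.024 [ 0.86  0.12 -0.92 -3.03 -0.11  1.41] 0.001332 wrist [0.29 0.07 0.43]
60 53 -134.2 0.06 [ 0.84  0.56  0.1  -0.03 -1.75  1.53] 0.0 wrist [0.63 0.41 0.51]
60 53 -134.2 -0.024 [ 0.84  0.63 -0.01 -0.03 -1.57  1.54] 0.0 wrist [0.63 0.41 0.43]
shelf edge x,z [0.65806454 0.43475022] [-5.14413516e-14 -4.73018312e-14]
[ 0.49387873 -0.05793275  0.06607245]
tcp goal [ 0.5009 -0.0586  0.147 ] trans [ 0.15  -0.015 -0.051] rot [0.065 0.667 0.003]
tcp goal [ 0.4922 -0.0578  0.0473] trans [ 0.116 -0.012 -0.449] rot [0.065 0.667 0.003]<stdin>:12: DeprecationWarning: Arrays of 2-dimensional vectors are deprecated. Use arrays of 3-dimensional vectors instead. (deprecated in NumPy 2.0)
```

Run:
```python
from kin import *
k,r=fit()
slot=np.array([.459,.242,.072])
for zg,down in((60,53),(60,56),(60,58),(60,60),(60,65)):
  Rm=toolR(45.8,down)
  for dz in(.05,.02,-.008,-.02):
    g=slot+[0,0,dz+zg/1e3];q,c=ik(g+HP*Rm[:,2],Rm,k,8)
    qq,B=fk(q,k);print(down,dz,q,"err mm",((qq-g-HP*Rm[:,2])*1e3).round(1),"deg",(R.from_matrix(Rm).inv()*B).magnitude()*57.3)
```

```text
53 0.05 [ 0.75 -0.01 -0.94  1.24 -0.   -2.77] err mm [ 1.3 -0.3  2.9] deg 1.7218089058944694
53 0.02 [ 0.87  0.03 -0.88 -3.03 -0.    1.4 ] err mm [-0.4 -4.7 -4.3] deg 2.612026632143786
53 -0.008 [ 0.87  0.09 -0.89 -3.03 -0.05  1.4 ] err mm [ 2.3  2.  -0.1] deg 2.768190703107311
53 -0.02 [ 0.87  0.11 -0.91 -3.03 -0.09  1.41] err mm [0.2 2.5 1.4] deg 3.043914137917379
56 0.05 [ 0.81 -0.03 -0.99  0.5  -0.01 -2.09] err mm [2.2 2.3 3.9] deg 0.7795892527954579
56 0.02 [ 0.75  0.06 -0.92  1.44 -0.   -2.97] err mm [0.3 2.5 0.8] deg 1.5855522487861509
56 -0.008 [ 0.87  0.09 -0.87 -3.03 -0.    1.4 ] err mm [ 1.5 -2.6 -0.6] deg 2.499686129522913
56 -0.02 [ 0.87  0.12 -0.87 -3.03 -0.    1.4 ] err mm [-0.5 -4.9 -3.4] deg 2.355523785134164
58 0.05 [ 0.85 -0.04 -0.98  0.32 -0.08 -1.93] err mm [-1.7  0.5 -1.9] deg 0.26031222856492303
58 0.02 [ 0.78  0.05 -0.98  0.77 -0.   -2.33] err mm [-2.2 -2.8 -3.9] deg 1.2135127335262865
58 -0.008 [ 0.75  0.12 -0.91  1.51 -0.   -3.03] err mm [-0.6  2.3  0.7] deg 1.8602392242534276
58 -0.02 [ 0.75  0.15 -0.91  1.51 -0.   -3.03] err mm [-2.8  0.2 -2.7] deg 3.126151534163909
60 0.05 [ 0.86 -0.05 -0.95  0.22 -0.15 -1.85] err mm [ 1.1 -2.4  1.3] deg 0.5461122324859246
60 0.02 [ 0.82  0.03 -0.99  0.43 -0.03 -2.02] err mm [ 0.5 -2.3  0.2] deg 0.1518826911423053
60 -0.008 [ 0.76  0.12 -0.94  1.15 -0.   -2.69] err mm [-1.5  1.6 -2. ] deg 1.3489952895679924
60 -0.02 [ 0.75  0.15 -0.91  1.51 -0.   -3.03] err mm [-2.4  0.6 -2.4] deg 1.642440051679777
65 0.05 [ 0.88 -0.04 -0.87  0.11 -0.31 -1.75] err mm [-0.8 -0.3 -0.5] deg 0.16391925217679476
65 0.02 [ 0.87  0.02 -0.93  0.16 -0.19 -1.79] err mm [-1.3 -1.6 -2.1] deg 0.17414966043648142
65 -0.008 [ 0.85  0.08 -0.97  0.26 -0.08 -1.88] err mm [0.4 0.5 2.7] deg 0.5030532974231156
65 -0.02 [ 0.83  0.12 -0.98  0.36 -0.04 -1.96] err mm [ 0.3 -1.9 -1.2] deg 0.1973589991557817
```

```bash
cat > g2.py <<'E'
from h import *
import h as H
H.HP=.0108
Rm=toolR(-5.5,101);hv=np.array([np.cos(-.096),np.sin(-.096),0])
stem=np.array([.452,-.0539,.024])+.0535*.7071*(hv+[0,0,1]);print(stem)
s=get_state();print(s["t"],s["q"].round(3),s["force"].round(1))
for b in(.10,.03,0): go(stem-b*Rm[:,2],Rm)
E
python3 g2.py
```

```text
[ 0.48965566 -0.05752609  0.06182985]
2.7 [ 0.411 -0.1   -0.814  0.215 -0.637 -2.238] [-0.9  0.   0.6]
tcp goal [ 0.5066 -0.0592  0.1494] trans [ 0.173 -0.017 -0.041] rot [0.084 0.866 0.003]
tcp goal [ 0.4933 -0.0579  0.0807] trans [ 0.12  -0.012 -0.316] rot [0.084 0.866 0.003]
tcp goal [ 0.4876 -0.0573  0.0512] trans [ 0.097 -0.01  -0.434] rot [0.084 0.866 0.003]
```

Call:
apply_moves --steps '[{"translation":[0.04,0,0.02],"rotation":[0.02,0.2,0]},{"translation":[0.08,-0.01,0.02],"rotation":[0.04,0.4,0]},{"translation":[0.12,-0.02,0],"rotation":[0.06,0.6,0]},{"translation":[0.16,-0.02,-0.03],"rotation":[0.08,0.8,0]},{"translation":[0.173,-0.017,-0.041],"rotation":[0.084,0.866,0.003]},{"translation":[0.16,-0.016,-0.11],"rotation":[0.084,0.866,0.003]},{"translation":[0.147,-0.015,-0.18],"rotation":[0.084,0.866,0.003]},{"translation":[0.133,-0.014,-0.25],"rotation":[0.084,0.866,0.003]},{"translation":[0.12,-0.012,-0.316],"rotation":[0.084,0.866,0.003]},{"translation":[0.12,-0.012,-0.316],"rotation":[0.084,0.866,0.003]}]'

```text
t: 3.53
eef_pos: [0.4908, -0.0575, 0.0775]
ee_rot: [-3.142, -0.197, 3.046]
force: [-0.8, 0.5, 0.0]
width: 0.0879
gripper_force: 0.0
```

```bash
python3 g2.py
python3 - <<'E'
from h import *
ims=[]
for n,b in(("top",(215,160,295,240)),("side",(230,180,310,260))):
    im=grab_frame(n);cv2.imwrite(f"pics/{n}2.png",im)
    ims.append(cv2.resize(im[b[1]:b[3],b[0]:b[2]],(400,400),interpolation=cv2.INTER_CUBIC))
cv2.imwrite("pics/c4.png",np.hstack(ims))
E
```

```text
[ 0.48965566 -0.05752609  0.06182985]
3.5333 [ 0.229  0.335 -0.392 -0.073 -1.032 -1.852] [-0.8  0.5  0. ]
tcp goal [ 0.5066 -0.0592  0.1494] trans [ 0.063 -0.007  0.287] rot [-0.001 -0.01  -0.001]
tcp goal [ 0.4933 -0.0579  0.0807] trans [ 0.01  -0.001  0.013] rot [-0.001 -0.01  -0.001]
tcp goal [ 0.4876 -0.0573  0.0512] trans [-0.013  0.001 -0.105] rot [-0.001 -0.01  -0.001]
```

View pics/c4.png

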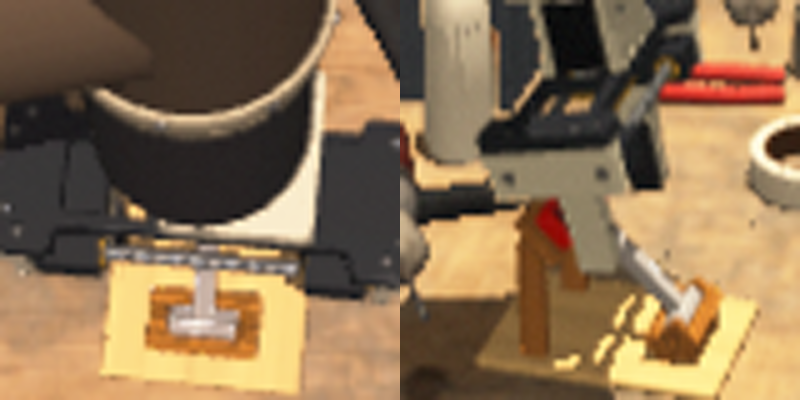

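Run:
```python
from h import *
s=get_state();P=s["eef_pos"];Rt=R.from_euler("xyz",s["ee_rot"]).as_matrix()
x,y,z=Rt.T
c=lambda q:((proj("side",q)-[230,180])*5+[400,0]).round(0)
for yy in(.044,.065):
    for b in(0,.047,.055,.066):
        print(yy,b,c(P+yy*y-b*z-.0095*x)[0],c(P+yy*y-b*z+.0095*x)[0],"far",c(P+yy*y-b*z+.039*x)[0],c(P+yy*y-b*z-.039*x)[0])
h=-.096;A=np.array([np.cos(h)*.7071,np.sin(h)*.7071,.7071]);Y=np.array([-np.sin(h),np.cos(h),0]);N=np.cross(Y,A)
S=np.array([.452,-.0539,.024])
for n in(-.006,.006):
    for zz in(.088,.113): print("wing y+42",n,zz,c(S+A*zz+Y*.042+n*N)[0])
print("x axis",x)
```

```text
0.044 0 [586. 261.] [617. 260.] far [665. 258.] [540. 263.]
0.044 0.047 [570. 190.] [601. 189.] far [649. 186.] [523. 193.]
0.044 0.055 [567. 178.] [598. 176.] far [646. 174.] [520. 180.]
0.044 0.066 [563. 161.] [594. 159.] far [643. 157.] [516. 164.]
0.065 0 [576. 279.] [607. 278.] far [655. 276.] [529. 281.]
0.065 0.047 [559. 207.] [590. 206.] far [639. 204.] [511. 210.]
0.065 0.055 [556. 195.] [587. 194.] far [636. 191.] [508. 197.]
0.065 0.066 [552. 178.] [583. 176.] far [633. 174.] [504. 180.]
wing y+42 -0.006 0.088 [575. 240.]
wing y+42 -0.006 0.113 [545. 209.]
wing y+42 0.006 0.088 [561. 250.]
wing y+42 0.006 0.113 [532. 220.]
x axis [-0.97699526  0.09237098  0.19221828]
```

The view shows the fingers straddling the stem, tips at about (590,275), and the wings at (545,210) clear of the gripper body. I'll go down the rest of the way and check the force before closing.

Call:
apply_moves --steps '[{"translation":[-0.001,0,-0.02],"rotation":[0,0,0]},{"translation":[-0.003,0,-0.04],"rotation":[0,0,0]},{"translation":[-0.005,0,-0.06],"rotation":[0,0,0]},{"translation":[-0.007,0,-0.075],"rotation":[0,0,0]},{"translation":[-0.009,0,-0.09],"rotation":[0,0,0]},{"translation":[-0.011,0,-0.1],"rotation":[0,0,0]},{"translation":[-0.013,0,-0.107],"rotation":[0,0,0]},{"translation":[-0.013,0,-0.107],"rotation":[0,0,0]},{"translation":[-0.013,0,-0.107],"rotation":[0,0,0]},{"translation":[-0.013,0,-0.107],"rotation":[0,0,0]}]'

```text
t: 4.47
eef_pos: [0.4891, -0.0575, 0.0524]
ee_rot: [-3.141, -0.194, 3.047]
force: [-0.1, -0.3, -0.1]
width: 0.0877
gripper_force: 0.0
```

```bash
python3 g2.py
```

```text
[ 0.48965566 -0.05752609  0.06182985]
4.4667 [ 0.231  0.364 -0.421 -0.075 -0.972 -1.849] [-0.1 -0.3 -0.1]
tcp goal [ 0.5066 -0.0592  0.1494] trans [ 0.07  -0.007  0.388] rot [ 0.    -0.004 -0.003]
tcp goal [ 0.4933 -0.0579  0.0807] trans [ 0.017 -0.002  0.113] rot [ 0.    -0.004 -0.003]
tcp goal [ 0.4876 -0.0573  0.0512] trans [-0.006  0.001 -0.005] rot [ 0.    -0.004 -0.003]
```

Call:
apply_moves --steps '[{"translation":[-0.003,0,-0.003],"rotation":[0,0,0]},{"translation":[-0.003,0,-0.003],"rotation":[0,0,0]},{"translation":[-0.003,0,-0.003],"rotation":[0,0,0]},{"translation":[-0.003,0,-0.003],"rotation":[0,0,0]},{"translation":[-0.003,0,-0.003],"rotation":[0,0,0]},{"translation":[-0.003,0,-0.003],"rotation":[0,0,0]},{"translation":[-0.003,0,-0.003],"rotation":[0,0,0]},{"translation":[-0.003,0,-0.003],"rotation":[0,0,0]},{"translation":[-0.003,0,-0.003],"rotation":[0,0,0]},{"translation":[-0.003,0,-0.003],"rotation":[0,0,0]}]' --jaw 1 --newtons 40

```text
t: 5.3
eef_pos: [0.4882, -0.0575, 0.0516]
ee_rot: [-3.141, -0.194, 3.047]
force: [-0.1, -0.2, -0.2]
width: 0.0268
gripper_force: 0.0
```

Call:
apply_moves --steps '[{"translation":[0,0,0],"rotation":[0,0,0]},{"translation":[0,0,0],"rotation":[0,0,0]},{"translation":[0,0,0],"rotation":[0,0,0]},{"translation":[0,0,0],"rotation":[0,0,0]},{"translation":[0,0,0],"rotation":[0,0,0]},{"translation":[0,0,0],"rotation":[0,0,0]},{"translation":[0,0,0],"rotation":[0,0,0]},{"translation":[0,0,0],"rotation":[0,0,0]},{"translation":[0,0,0],"rotation":[0,0,0]},{"translation":[0,0,0],"rotation":[0,0,0]}]'

```text
t: 6.13
eef_pos: [0.4887, -0.0566, 0.0517]
ee_rot: [3.14, -0.193, 3.047]
force: [0.8, 6.5, 1.3]
width: 0.0106
gripper_force: 39.9
```

Call:
apply_moves --steps '[{"translation":[-0.03,0,0.03],"rotation":[0,0,0]},{"translation":[-0.06,0,0.06],"rotation":[0,0,0]},{"translation":[-0.09,0,0.09],"rotation":[0,0,0]},{"translation":[-0.12,0,0.14],"rotation":[0,0,0]},{"translation":[-0.12,0,0.24],"rotation":[0,0,0]},{"translation":[-0.12,0,0.36],"rotation":[0,0,0]},{"translation":[-0.1,0,0.48],"rotation":[0,0,0]},{"translation":[-0.1,0,0.6],"rotation":[0,0,0]},{"translation":[-0.1,0,0.6],"rotation":[0,0,0]},{"translation":[-0.1,0,0.6],"rotation":[0,0,0]}]'

```text
t: 6.97
eef_pos: [0.4635, -0.0576, 0.2031]
ee_rot: [3.141, -0.191, 3.047]
force: [-1.0, -0.1, -3.3]
width: 0.0108
gripper_force: 40.0
```

Run:
```python
from h import *
s=get_state();P=s["eef_pos"];Rt=R.from_euler("xyz",s["ee_rot"]).as_matrix();print(s["width"],P,s["q"].round(3))
ims=[]
for n in("top","side"):
    im=grab_frame(n);cv2.imwrite(f"pics/{n}3.png",im)
    c=proj(n,P)[0].astype(int);b=[c[0]-45,c[1]-45];print(n,b)
    ims.append(cv2.resize(im[b[1]:b[1]+90,b[0]:b[0]+90],(400,400),interpolation=cv2.INTER_CUBIC))
cv2.imwrite("pics/c5.png",np.hstack(ims))
```

```text
0.010822996782503447 [ 0.46350536 -0.05755228  0.20310817] [ 0.243  0.158 -0.305 -0.066 -1.288 -1.884]
top [np.int64(209), np.int64(171)]
side [np.int64(239), np.int64(143)]
```

View pics/c5.png

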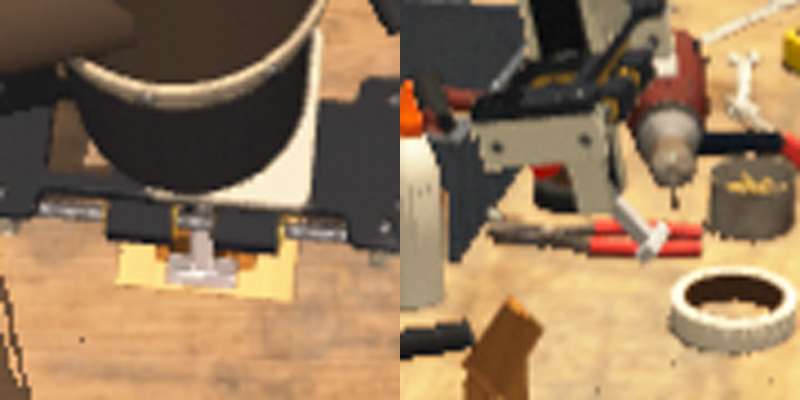

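```bash
cat > held.py <<'E'
from h import *
# stud pose in tool frame: tool z = cos d * X - sin d * Z (stud), tool y = Y
def stud(s,d=56.06,zg=.0535,back=.0108):
    P=s["eef_pos"];Rt=R.from_euler("xyz",s["ee_rot"]).as_matrix();x,y,z=Rt.T
    a=np.radians(d);p=np.cross(z,y)*-1  # p: perpendicular, toward wings
    p=np.cross(y,z)*-1 if 0 else p
    X=np.cos(a)*z+np.sin(a)*p*1; Z=-np.sin(a)*z+np.cos(a)*p
    if abs(np.cross(y,Z)@X-1)>.01: p=-p;X=np.cos(a)*z+np.sin(a)*p; Z=-np.sin(a)*z+np.cos(a)*p
    O=P-back*z-zg*Z
    return O,np.c_[X,y,Z]
E
python3 - <<'E'
from held import *
s=get_state();O,B=stud(s);print(O,B.round(3))
t=lambda n,q,b:((proj(n,q)-b)*4.444).round(0)
for y in(-.018,.018):
  for x in(-.007,.007):
    for z in(0,.01):
      q=O+B@[x,y,z];print(x,y,z,t("top",q,[209,171])[0],t("side",q,[239,143])[0]+[400,0])
E
```

```text
[ 0.42646298 -0.05420571  0.1737937 ] [[ 0.702  0.095  0.706]
 [-0.067  0.996 -0.067]
 [-0.709 -0.     0.705]]
-0.007 -0.018 0 [231. 291.] [670. 232.]
-0.007 -0.018 0.01 [232. 277.] [660. 221.]
0.007 -0.018 0 [233. 273.] [655. 243.]
0.007 -0.018 0.01 [234. 259.] [645. 233.]
-0.007 0.018 0 [161. 285.] [657. 256.]
-0.007 0.018 0.01 [161. 271.] [646. 244.]
0.007 0.018 0 [164. 266.] [642. 268.]
0.007 0.018 0.01 [165. 252.] [631. 256.]
```

```bash
cat > plan.py <<'E'
from held import *
SLOT=np.array([.459,.242,.072]);HEAD=45.8
def tgt(O,head,down,d=56.06,zg=.0535,back=.0108):
    Rm=toolR(head,down);x,y,z=Rm.T
    _,B=stud({"eef_pos":np.zeros(3),"ee_rot":R.from_matrix(Rm).as_euler("xyz")},d,zg,back)
    return np.array(O)+zg*B[:,2]+back*z,Rm
def cmd(O,head,down):
    s=get_state();p,Rm=tgt(O,head,down)
    rv=(R.from_matrix(Rm)*R.from_euler("xyz",s["ee_rot"]).inv()).as_rotvec(degrees=True)
    print(head,down,"tcp",p.round(4),"T",((p-s["eef_pos"])/.25).round(3),"R",(rv/30).round(3))
E
python3 - <<'E'
from plan import *
import kin
s=get_state()
ex=[(s["q"],s["eef_pos"],0),([.231,.364,-.421,-.075,-.972,-1.849],[.4891,-.0575,.0524],0),([.229,.335,-.392,-.073,-1.032,-1.852],[.4908,-.0575,.0775],0)]
k,r=kin.fit(ex);print(k.round(3),np.abs(r[:15]).max())
for down in(60,62,65):
  for dz in(.06,.02,-.008,-.018):
    p,Rm=tgt(SLOT+[0,0,dz],HEAD,down);q,c=kin.ik(p,Rm,k,8);print(down,dz,p.round(3),q,round(np.sqrt(2*c),4))
cmd([.44,.06,.19],20,82);cmd(SLOT+[0,0,.06],HEAD,65)
E
```

```text
[-0.073 -0.193  0.285  0.58   0.446 -0.001  0.449 -0.098] 5.113554497141681
60 0.06 [0.465 0.249 0.176] [ 0.85 -0.04 -0.93  0.18 -0.15 -1.8 ] 0.0
60 0.02 [0.465 0.249 0.136] [ 0.8   0.08 -0.97  0.33 -0.   -1.9 ] 0.0
60 -0.008 [0.465 0.249 0.108] [ 0.75  0.15 -0.92  0.63 -0.   -2.16] 0.0384
60 -0.018 [0.465 0.249 0.098] [ 0.72  0.18 -0.9   0.84 -0.   -2.34] 0.0495
62 0.06 [0.466 0.25  0.176] [ 0.87 -0.04 -0.9   0.14 -0.22 -1.77] 0.0
62 0.02 [0.466 0.25  0.136] [ 0.84  0.06 -0.94  0.23 -0.08 -1.83] 0.0
62 -0.008 [0.466 0.25  0.108] [ 0.79  0.14 -0.95  0.39 -0.   -1.95] 0.0093
62 -0.018 [0.466 0.25  0.098] [ 0.77  0.17 -0.93  0.5  -0.   -2.05] 0.0232
65 0.06 [0.468 0.251 0.175] [ 0.87 -0.03 -0.85  0.1  -0.32 -1.73] 0.0
65 0.02 [0.468 0.251 0.135] [ 0.86  0.06 -0.9   0.14 -0.18 -1.76] 0.0
65 -0.008 [0.468 0.251 0.107] [ 0.84  0.13 -0.92  0.2  -0.09 -1.81] 0.0
65 -0.018 [0.468 0.251 0.097] [ 0.83  0.16 -0.93  0.24 -0.05 -1.84] 0.0
20 82 tcp [0.4634 0.0685 0.2274] T [0.005 0.504 0.106] R [ 0.082 -0.64   0.84 ]
45.8 65 tcp [0.468  0.2512 0.1751] T [ 0.023  1.235 -0.103] R [ 0.431 -1.17   1.649]
```

Call:
apply_moves --steps '[{"translation":[0,0.07,0.03],"rotation":[0.01,-0.08,0.1]},{"translation":[0,0.14,0.06],"rotation":[0.02,-0.16,0.21]},{"translation":[0,0.2,0.1],"rotation":[0.03,-0.24,0.31]},{"translation":[0,0.27,0.106],"rotation":[0.04,-0.32,0.42]},{"translation":[0,0.34,0.106],"rotation":[0.05,-0.4,0.52]},{"translation":[0,0.41,0.106],"rotation":[0.06,-0.48,0.63]},{"translation":[0,0.48,0.106],"rotation":[0.07,-0.56,0.74]},{"translation":[0.005,0.504,0.106],"rotation":[0.082,-0.64,0.84]},{"translation":[0.005,0.504,0.106],"rotation":[0.082,-0.64,0.84]},{"translation":[0.005,0.504,0.106],"rotation":[0.082,-0.64,0.84]}]'

```text
t: 7.9
eef_pos: [0.4631, 0.0681, 0.227]
ee_rot: [-3.141, 0.138, -2.792]
force: [-0.1, -0.8, -2.5]
width: 0.0108
gripper_force: 40.0
```

Run:
```python
from plan import *
print(get_state()["q"].round(2));cmd(SLOT+[0,0,.06],HEAD,65)
```

```text
[ 0.6  -0.08 -0.54  0.04 -0.98 -1.84]
45.8 65 tcp [0.468  0.2512 0.1751] T [ 0.019  0.732 -0.208] R [ 0.313 -0.482  0.853]
```

Call:
apply_moves --steps '[{"translation":[0,0.09,0],"rotation":[0.04,-0.06,0.1]},{"translation":[0,0.18,0],"rotation":[0.08,-0.12,0.2]},{"translation":[0,0.27,0],"rotation":[0.11,-0.18,0.3]},{"translation":[0.01,0.36,0],"rotation":[0.15,-0.24,0.4]},{"translation":[0.01,0.45,-0.03],"rotation":[0.19,-0.3,0.52]},{"translation":[0.01,0.54,-0.08],"rotation":[0.23,-0.36,0.63]},{"translation":[0.01,0.63,-0.13],"rotation":[0.27,-0.42,0.74]},{"translation":[0.019,0.732,-0.17],"rotation":[0.313,-0.482,0.853]},{"translation":[0.019,0.732,-0.208],"rotation":[0.313,-0.482,0.853]},{"translation":[0.019,0.732,-0.208],"rotation":[0.313,-0.482,0.853]}]'

```text
t: 8.73
eef_pos: [0.4682, 0.2501, 0.1725]
ee_rot: [3.141, 0.432, -2.344]
force: [-0.5, -1.4, -2.3]
width: 0.0108
gripper_force: 40.0
```

Run:
```python
from plan import *
s=get_state();print(s["t"],s["q"].round(2));cmd(SLOT+[0,0,.06],HEAD,65);cmd(SLOT+[0,0,.015],HEAD,65);cmd(SLOT+[0,0,-.008],HEAD,65)
O,B=stud(s);print(O,B.round(3).tolist())
P=s["eef_pos"]
ims=[];bs=[]
for n in("top","side"):
    im=grab_frame(n);cv2.imwrite(f"pics/{n}4.png",im)
    c=proj(n,SLOT+[0,0,.05])[0].astype(int);b=c-45;bs.append(b)
    ims.append(cv2.resize(im[b[1]:b[1]+90,b[0]:b[0]+90],(400,400),interpolation=cv2.INTER_CUBIC))
cv2.imwrite("pics/c6.png",np.hstack(ims))
for i,n in enumerate(("top","side")):
    t=lambda q:((proj(n,q)-bs[i])*4.444).round(0)[0]+[400*i,0]
    print(n,bs[i],"slot",t(SLOT))
    for y in(-.018,.018):
        for x in(-.007,.007): print(x,y,t(O+B@[x,y,0]),t(O+B@[x,y,.01]))
```

```text
8.7333 [ 0.89 -0.06 -0.75  0.09 -0.45 -1.73]
45.8 65 tcp [0.468  0.2512 0.1751] T [-0.001  0.005  0.01 ] R [ 0.005 -0.007  0.003]
45.8 65 tcp [0.468  0.2512 0.1301] T [-0.001  0.005 -0.17 ] R [ 0.005 -0.007  0.003]
45.8 65 tcp [0.468  0.2512 0.1071] T [-0.001  0.005 -0.262] R [ 0.005 -0.007  0.003]
[0.45907221 0.24074934 0.12950229] [[0.689, -0.716, 0.112], [0.707, 0.698, 0.114], [-0.16, 0.001, 0.987]]
top [ 89 176] slot [232. 207.]
-0.007 -0.018 [230. 187.] [222. 184.]
0.007 -0.018 [214. 170.] [206. 166.]
-0.007 0.018 [184. 234.] [175. 231.]
0.007 0.018 [168. 217.] [159. 214.]
side [219 226] slot [606. 275.]
-0.007 -0.018 [596. 168.] [593. 154.]
0.007 -0.018 [575. 180.] [572. 166.]
-0.007 0.018 [633. 198.] [631. 184.]
0.007 0.018 [612. 211.] [609. 196.]
```

View pics/c6.png

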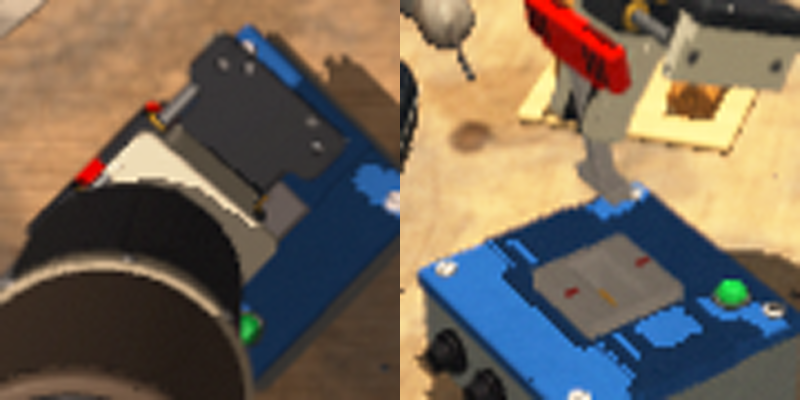

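The side crop shows the held stud's lug at about (605,185) above the escutcheon, whose centre is near (607,280). In the top view the gripper hides it. I'll check the held pose in numbers from the red wings.

Run:
```python
from plan import *
s=get_state();O,B=stud(s);im=cv2.imread("pics/side4.png")
m=red(im,(235,205,285,260));W=WING@B.T+O
print(len(m),m.min(0),m.max(0))
print("pred-obs",(supp(proj("side",W))-supp(m,.4)).round(1))
for sh in([.003,0,0],[0,.003,0],[0,0,.003]): print(sh,(proj("side",O+sh)-proj("side",O)).round(2))
hull=cv2.convexHull(m.astype(np.float32)).reshape(-1,2);print(hull.astype(int).tolist());print(proj("side",W).round(1).tolist())
```

```text
236 [247. 223.] [270. 246.]
pred-obs [0.6 1.1 1.3 0.6 1.3 0.3 0.9 2.2 1.6 1.2 0.5 0.1 1.1 1.  0.3 0.2]
[0.003, 0, 0] [[-1.22 -0.12]]
[0, 0.003, 0] [[-0.26  0.7 ]]
[0, 0, 0.003] [[-0.03 -1.03]]
[[270, 244], [268, 246], [267, 246], [262, 245], [254, 238], [251, 235], [247, 226], [247, 223], [249, 223], [251, 224], [260, 230], [268, 236], [269, 237]]
[[251.0, 230.1], [271.0, 245.3], [249.2, 221.5], [269.4, 236.4], [254.5, 233.9], [267.8, 244.1], [246.8, 232.3], [266.7, 247.7], [245.0, 223.7], [265.0, 238.8], [250.3, 236.1], [263.5, 246.4]]
```

```bash
cat >> plan.py <<'E'
def rep():
    s=get_state();O,B=stud(s);print("t",round(s["t"],2),"q",s["q"].round(2),"F",s["force"].round(1),"lug-slot mm",((O-SLOT)*1e3).round(1),"tilt",np.degrees(np.arccos(B[2,2])).round(1),"yheading",np.degrees(np.arctan2(B[1,1],B[0,1])).round(1))
E
python3 - <<'E'
from plan import *
rep();cmd(SLOT+[0,0,.012],HEAD,60);cmd(SLOT+[0,0,.012],HEAD,58)
E
```

```text
t 8.83 q [ 0.89 -0.06 -0.75  0.09 -0.45 -1.73] F [-0.2  0.3 -1.6] lug-slot mm [ 1.2 -0.6 60. ] tilt 9.0 yheading 135.7
45.8 60 tcp [0.4653 0.2485 0.128 ] T [-0.016 -0.008 -0.188] R [ 0.12  -0.118  0.004]
45.8 58 tcp [0.4643 0.2474 0.1283] T [-0.02  -0.013 -0.187] R [ 0.168 -0.164  0.004]
```

Call:
apply_moves --steps '[{"translation":[-0.002,-0.001,-0.02],"rotation":[0.02,-0.02,0]},{"translation":[-0.004,-0.003,-0.04],"rotation":[0.04,-0.04,0]},{"translation":[-0.006,-0.004,-0.06],"rotation":[0.06,-0.06,0]},{"translation":[-0.008,-0.005,-0.08],"rotation":[0.08,-0.08,0]},{"translation":[-0.011,-0.006,-0.11],"rotation":[0.1,-0.1,0]},{"translation":[-0.014,-0.008,-0.14],"rotation":[0.12,-0.12,0]},{"translation":[-0.017,-0.01,-0.17],"rotation":[0.14,-0.14,0]},{"translation":[-0.02,-0.013,-0.187],"rotation":[0.168,-0.164,0.004]},{"translation":[-0.02,-0.013,-0.187],"rotation":[0.168,-0.164,0.004]},{"translation":[-0.02,-0.013,-0.187],"rotation":[0.168,-0.164,0.004]}]'

```text
t: 9.67
eef_pos: [0.4673, 0.2449, 0.1319]
ee_rot: [3.133, 0.556, -2.343]
force: [-0.5, 0.1, -2.0]
width: 0.0109
gripper_force: 40.0
```

Run:
```python
from plan import *
rep();cmd(SLOT+[0,0,.012],HEAD,58);cmd(SLOT+[0,0,-.008],HEAD,58);cmd(SLOT+[0,0,-.008],HEAD,60)
cv2.imwrite("pics/side5.png",grab_frame("side"));im=cv2.imread("pics/side5.png")
s=get_state();O,B=stud(s);m=red(im,(235,205,290,270));print("pred-obs",(supp(proj("side",WING@B.T+O))-supp(m,.4)).round(1))
b=proj("side",SLOT+[0,0,.03])[0].astype(int)-30;cv2.imwrite("pics/c7.png",cv2.resize(im[b[1]:b[1]+60,b[0]:b[0]+60],(540,540),interpolation=cv2.INTER_CUBIC))
t=lambda q:((proj("side",q)-b)*9).round(0)[0]
print([t(SLOT+R.from_euler("z",45.8,degrees=True).apply(v)) for v in([.03,.03,0],[.03,-.03,0],[-.03,-.03,0],[-.03,.03,0],[0,0,0])])
print([t(O+B@[x,y,0]) for x in(-.007,.007) for y in(-.018,.018)])
```

```text
t 9.67 q [ 0.84 -0.03 -1.02  0.37 -0.03 -1.97] F [-0.5  0.1 -2. ] lug-slot mm [ 2.7 -2.4 15.6] tilt 2.1 yheading 136.0
45.8 58 tcp [0.4643 0.2474 0.1283] T [-0.012  0.01  -0.015] R [-0.007 -0.012 -0.007]
45.8 58 tcp [0.4643 0.2474 0.1083] T [-0.012  0.01  -0.095] R [-0.007 -0.012 -0.007]
45.8 60 tcp [0.4653 0.2485 0.108 ] T [-0.008  0.014 -0.096] R [-0.055  0.034 -0.007]
pred-obs [1.2 1.6 1.7 1.  1.8 1.1 0.9 1.8 0.8 1.1 1.1 0.2 0.2 0.2 0.1 0.5]
[array([243., 455.]), array([122., 345.]), array([302., 270.]), array([426., 375.]), array([273., 360.])]
[array([248., 268.]), array([323., 330.]), array([206., 287.]), array([280., 350.])]
```

View pics/c7.png

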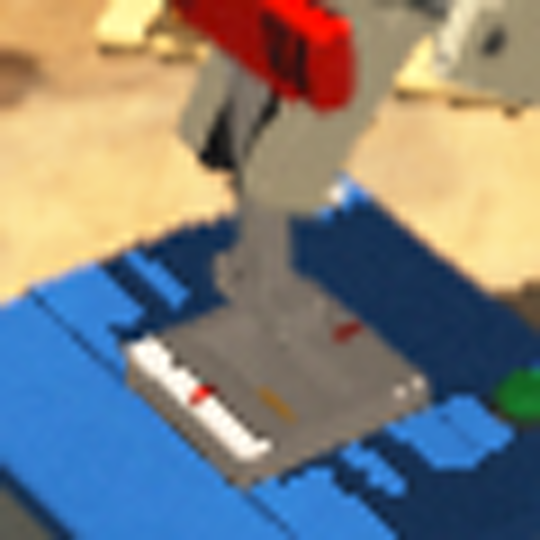

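The side view shows the lug just above the escutcheon: escutcheon corners at (130,345), (428,380) and (250,455), red marks at (203,393) and (348,330). Their midpoint agrees with the slot estimate. The arm is at its joint 3 limit, so I'll steepen the tool to 63 degrees for the descent.

Run:
```python
from plan import *
rep()
for dz in(.012,-.003,-.012): cmd(SLOT+[0,.001,dz],HEAD,63.5)
```

```text
t 9.72 q [ 0.84 -0.03 -1.02  0.37 -0.03 -1.97] F [-0.6 -0.1 -1.8] lug-slot mm [ 2.7 -2.  15.8] tilt 2.1 yheading 136.1
45.8 63.5 tcp [0.4672 0.2514 0.1274] T [ 0.     0.024 -0.019] R [-0.139  0.116 -0.008]
45.8 63.5 tcp [0.4672 0.2514 0.1124] T [ 0.     0.024 -0.079] R [-0.139  0.116 -0.008]
45.8 63.5 tcp [0.4672 0.2514 0.1034] T [ 0.     0.024 -0.115] R [-0.139  0.116 -0.008]
```

Call:
apply_moves --steps '[{"translation":[0,0.005,0],"rotation":[-0.03,0.03,0]},{"translation":[0,0.01,0],"rotation":[-0.06,0.05,0]},{"translation":[0,0.015,0],"rotation":[-0.09,0.08,0]},{"translation":[0,0.02,0],"rotation":[-0.12,0.1,0]},{"translation":[0,0.024,-0.005],"rotation":[-0.139,0.116,-0.008]},{"translation":[0,0.024,-0.01],"rotation":[-0.139,0.116,-0.008]},{"translation":[0,0.024,-0.015],"rotation":[-0.139,0.116,-0.008]},{"translation":[0,0.024,-0.019],"rotation":[-0.139,0.116,-0.008]},{"translation":[0,0.024,-0.019],"rotation":[-0.139,0.116,-0.008]},{"translation":[0,0.024,-0.019],"rotation":[-0.139,0.116,-0.008]}]'

```text
t: 10.55
eef_pos: [0.4666, 0.2516, 0.1269]
ee_rot: [3.141, 0.463, -2.341]
force: [-0.5, -0.8, -1.9]
width: 0.0103
gripper_force: 40.0
```

Run:
```python
from plan import *
rep()
for dz in(.012,.002,-.012): cmd(SLOT+[0,.001,dz],HEAD,63.5)
```

```text
t 10.55 q [ 0.89 -0.   -0.87  0.16 -0.24 -1.81] F [-0.5 -0.8 -1.9] lug-slot mm [-0.6  1.2 11.5] tilt 7.4 yheading 135.9
45.8 63.5 tcp [0.4672 0.2514 0.1274] T [ 0.002 -0.001  0.002] R [-0.001 -0.    -0.004]
45.8 63.5 tcp [0.4672 0.2514 0.1174] T [ 0.002 -0.001 -0.038] R [-0.001 -0.    -0.004]
45.8 63.5 tcp [0.4672 0.2514 0.1034] T [ 0.002 -0.001 -0.094] R [-0.001 -0.    -0.004]
```

Call:
apply_moves --steps '[{"translation":[0.002,-0.001,-0.015],"rotation":[0,0,0]},{"translation":[0.002,-0.001,-0.03],"rotation":[0,0,0]},{"translation":[0.002,-0.001,-0.04],"rotation":[0,0,0]},{"translation":[0.002,-0.001,-0.045],"rotation":[0,0,0]},{"translation":[0.002,-0.001,-0.05],"rotation":[0,0,0]},{"translation":[0.002,-0.001,-0.055],"rotation":[0,0,0]},{"translation":[0.002,-0.001,-0.06],"rotation":[0,0,0]},{"translation":[0.002,-0.001,-0.065],"rotation":[0,0,0]},{"translation":[0.002,-0.001,-0.07],"rotation":[0,0,0]},{"translation":[0.002,-0.001,-0.07],"rotation":[0,0,0]}]'

```text
t: 11.38
eef_pos: [0.4672, 0.2518, 0.1095]
ee_rot: [3.141, 0.463, -2.34]
force: [1.6, -0.8, -2.2]
width: 0.0104
gripper_force: 40.0
```

```bash
python3 -c "
from plan import *
rep()
for dz in(-.012,-.02): cmd(SLOT+[0,.001,dz],HEAD,63.5)"
```

```text
t 11.38 q [ 0.88  0.03 -0.92  0.22 -0.16 -1.86] F [ 1.6 -0.8 -2.2] lug-slot mm [ 0.1  1.4 -5.9] tilt 7.4 yheading 135.9
45.8 63.5 tcp [0.4672 0.2514 0.1034] T [-0.    -0.001 -0.024] R [-0.002  0.    -0.004]
45.8 63.5 tcp [0.4672 0.2514 0.0954] T [-0.    -0.001 -0.056] R [-0.002  0.    -0.004]
```

Call:
apply_moves --steps '[{"translation":[0,0,-0.006],"rotation":[0,0,0]},{"translation":[0,0,-0.012],"rotation":[0,0,0]},{"translation":[0,0,-0.018],"rotation":[0,0,0]},{"translation":[0,0,-0.024],"rotation":[0,0,0]},{"translation":[0,0,-0.03],"rotation":[0,0,0]},{"translation":[0,0,-0.036],"rotation":[0,0,0]},{"translation":[0,0,-0.042],"rotation":[0,0,0]},{"translation":[0,0,-0.046],"rotation":[0,0,0]},{"translation":[0,0,-0.046],"rotation":[0,0,0]},{"translation":[0,0,-0.046],"rotation":[0,0,0]}]'

```text
t: 12.22
eef_pos: [0.4673, 0.2517, 0.0981]
ee_rot: [3.141, 0.463, -2.34]
force: [0.4, -0.9, -2.5]
width: 0.0104
gripper_force: 40.0
```

```bash
python3 -c "
from plan import *
rep()
for dz in(-.012,-.02): cmd(SLOT+[0,.001,dz],HEAD,63.5)
cmd(SLOT+[0,.001,-.018],HEAD,60)"
```

```text
t 12.22 q [ 0.87  0.05 -0.96  0.3  -0.1  -1.93] F [ 0.4 -0.9 -2.5] lug-slot mm [  0.1   1.3 -17.3] tilt 7.4 yheading 135.9
45.8 63.5 tcp [0.4672 0.2514 0.1034] T [-0.    -0.001  0.021] R [-0.002  0.    -0.004]
45.8 63.5 tcp [0.4672 0.2514 0.0954] T [-0.    -0.001 -0.011] R [-0.002  0.    -0.004]
45.8 60 tcp [0.4653 0.2495 0.098 ] T [-0.008 -0.009 -0.   ] R [ 0.082 -0.081 -0.004]
```

Call:
apply_moves --steps '[{"translation":[0,0,-0.008],"rotation":[0,0,0]},{"translation":[0,0,-0.008],"rotation":[0,0,0]},{"translation":[0,0,-0.008],"rotation":[0,0,0]},{"translation":[0,0,-0.008],"rotation":[0,0,0]},{"translation":[0,0,-0.008],"rotation":[0,0,0]},{"translation":[0,0,-0.008],"rotation":[0,0,0]},{"translation":[0,0,-0.008],"rotation":[0,0,0]},{"translation":[0,0,-0.008],"rotation":[0,0,0]},{"translation":[0,0,-0.008],"rotation":[0,0,0]},{"translation":[0,0,-0.008],"rotation":[0,0,0]}]' --jaw -1

```text
t: 13.05
eef_pos: [0.4673, 0.2519, 0.0963]
ee_rot: [3.141, 0.464, -2.34]
force: [0.1, 0.2, -0.4]
width: 0.0717
gripper_force: 0.0
```

Run:
```python
from plan import *
s=get_state();z=R.from_euler("xyz",s["ee_rot"]).as_matrix()[:,2];print(s["eef_pos"],s["width"],s["force"],"retreat 80mm",(-z*.08/.25).round(3))
im=grab_frame("side");cv2.imwrite("pics/side6.png",im);m=red(im,(235,215,290,280));print(len(m),m.mean(0))
S=R.from_euler("z",45.8,degrees=True)
def f(p):
    r=S*R.from_euler("y",p[1]);return supp(proj("side",r.apply(WING)+SLOT+[0,0,p[0]]))-supp(m,.4)-.6
k=least_squares(f,[-.024,.1]);print(k.x[0],np.degrees(k.x[1]),k.fun.round(1))
```

```text
[0.46734424 0.25192167 0.09627645] 0.07165883665559035 [ 0.12119876  0.16000678 -0.35912014] retreat 80mm [-0.099 -0.103  0.286]
214 [256.55607477 266.25700935]
-0.021408158590854213 14.023256056870238 [ 0.4  0.5  0.4  0.3  0.3  0.1 -0.1  0.1  0.6  0.7  0.6 -0.1  0.2 -0.1
  0.5  0.2]
```

Call:
apply_moves --steps '[{"translation":[0,0,0],"rotation":[0,0,0]},{"translation":[0,0,0],"rotation":[0,0,0]},{"translation":[-0.01,-0.01,0.03],"rotation":[0,0,0]},{"translation":[-0.02,-0.021,0.06],"rotation":[0,0,0]},{"translation":[-0.031,-0.032,0.09],"rotation":[0,0,0]},{"translation":[-0.043,-0.045,0.125],"rotation":[0,0,0]},{"translation":[-0.055,-0.058,0.16],"rotation":[0,0,0]},{"translation":[-0.067,-0.07,0.195],"rotation":[0,0,0]},{"translation":[-0.076,-0.08,0.22],"rotation":[0,0,0]},{"translation":[-0.086,-0.09,0.25],"rotation":[0,0,0]}]'

```text
t: 13.93
eef_pos: [0.4456, 0.2292, 0.1591]
ee_rot: [3.141, 0.464, -2.34]
force: [0.0, 0.5, 0.7]
width: 0.0871
gripper_force: 0.0
```

Run:
```python
from plan import *
s=get_state();print(s["q"].round(2),s["width"])
import h as H
Rd=toolR(HEAD,90);Rd=(R.from_euler("z",90,degrees=True)*R.from_matrix(Rd)).as_matrix()
H.HP=.0188
go(SLOT+[-.03,-.03,.2],toolR(HEAD,80))
go(SLOT+[0,0,.18],toolR(HEAD+40,90))
im=grab_frame("side");cv2.imwrite("pics/side7.png",im);m=red(im,(235,215,290,280));print(len(m),m.mean(0))
S=R.from_euler("z",45.8,degrees=True)
def f(p):
    r=S*R.from_euler("xy",[p[2],p[1]]);return supp(proj("side",r.apply(WING)+SLOT+[0,0,p[0]]))-supp(m,.4)-.6
k=least_squares(f,[-.024,.1,0]);print(k.x[0],np.degrees(k.x[1:]),k.fun.round(1))
```

```text
[ 0.9  -0.11 -0.86  0.12 -0.36 -1.78] 0.08708735882656195
tcp goal [0.4313 0.2143 0.2535] trans [-0.057 -0.059  0.378] rot [-0.397  0.383 -0.004]
tcp goal [0.459  0.242  0.2332] trans [0.053 0.051 0.297] rot [-0.825  0.368  1.305]
203 [256.61576355 266.27586207]
-0.02363686832332978 [13.15645142  1.36824641] [ 0.2  0.3  0.1  0.   0.1 -0.1  0.   0.4  0.4  0.5  0.3 -0.4 -0.1 -0.3
  0.7  0.2]
```

Call:
apply_moves --steps '[{"translation":[-0.01,-0.01,0.06],"rotation":[0,0,0]},{"translation":[-0.02,-0.02,0.14],"rotation":[-0.05,0.05,0]},{"translation":[-0.03,-0.03,0.22],"rotation":[-0.12,0.12,0]},{"translation":[-0.04,-0.04,0.3],"rotation":[-0.19,0.18,0]},{"translation":[-0.05,-0.05,0.378],"rotation":[-0.26,0.25,0]},{"translation":[-0.057,-0.059,0.378],"rotation":[-0.33,0.32,0]},{"translation":[-0.057,-0.059,0.378],"rotation":[-0.397,0.383,0]},{"translation":[-0.057,-0.059,0.378],"rotation":[-0.397,0.383,0]},{"translation":[-0.057,-0.059,0.378],"rotation":[-0.397,0.383,0]},{"translation":[-0.057,-0.059,0.378],"rotation":[-0.397,0.383,0]}]'

```text
t: 14.82
eef_pos: [0.4313, 0.2144, 0.2524]
ee_rot: [3.141, 0.174, -2.34]
force: [-0.2, 0.0, 0.1]
width: 0.0876
gripper_force: 0.0
```

Run:
```python
from plan import *
s=get_state();print(s["q"].round(2))
go(SLOT+[0,0,.18],toolR(HEAD+10+25,90));
```

```text
[ 0.88 -0.09 -0.48  0.02 -1.01 -1.66]
tcp goal [0.459  0.242  0.2332] trans [ 0.111  0.111 -0.077] rot [-0.303  0.151  1.16 ]
```

Run:
```python
from plan import *
go(SLOT+[0,0,.19],toolR(HEAD+28,90))
```

```text
tcp goal [0.459  0.242  0.2432] trans [ 0.111  0.111 -0.037] rot [-0.291  0.169  0.927]
```

Call:
apply_moves --steps '[{"translation":[0.02,0.02,0],"rotation":[-0.05,0.03,0.15]},{"translation":[0.04,0.04,0],"rotation":[-0.1,0.06,0.3]},{"translation":[0.06,0.06,0],"rotation":[-0.15,0.09,0.45]},{"translation":[0.08,0.08,0],"rotation":[-0.2,0.12,0.6]},{"translation":[0.1,0.1,-0.02],"rotation":[-0.25,0.15,0.75]},{"translation":[0.111,0.111,-0.037],"rotation":[-0.291,0.169,0.927]},{"translation":[0.111,0.111,-0.037],"rotation":[-0.291,0.169,0.927]},{"translation":[0.111,0.111,-0.037],"rotation":[-0.291,0.169,0.927]},{"translation":[0.111,0.111,-0.037],"rotation":[-0.291,0.169,0.927]},{"translation":[0.111,0.111,-0.037],"rotation":[-0.291,0.169,0.927]}]'

```text
t: 15.65
eef_pos: [0.459, 0.242, 0.2444]
ee_rot: [-3.141, 0.002, -1.855]
force: [-0.3, -0.4, -1.1]
width: 0.0882
gripper_force: 0.0
```

Call:
apply_moves --steps '[{"translation":[0,0,0],"rotation":[0,0,0.2]},{"translation":[0,0,0],"rotation":[0,0,0.4]},{"translation":[0,0,0],"rotation":[0,0,0.6]},{"translation":[0,0,0],"rotation":[0,0,0.8]},{"translation":[0,0,0],"rotation":[0,0,1]},{"translation":[0,0,0],"rotation":[0,0,1]},{"translation":[0,0,0],"rotation":[0,0,1]},{"translation":[0,0,0],"rotation":[0,0,1]},{"translation":[0,0,0],"rotation":[0,0,1]},{"translation":[0,0,0],"rotation":[0,0,1]}]'

```text
t: 16.48
eef_pos: [0.4593, 0.2424, 0.2441]
ee_rot: [-3.141, 0.0, -1.332]
force: [-0.2, 0.2, 0.4]
width: 0.0879
gripper_force: 0.0
```

Call:
apply_moves --steps '[{"translation":[0,0,0],"rotation":[0,0,0.2]},{"translation":[0,0,0],"rotation":[0,0,0.4]},{"translation":[0,0,0],"rotation":[0,0,0.6]},{"translation":[0,0,0],"rotation":[0,0,0.8]},{"translation":[0,0,0],"rotation":[0,0,1]},{"translation":[0,0,0],"rotation":[0,0,1]},{"translation":[0,0,0],"rotation":[0,0,1]},{"translation":[0,0,0],"rotation":[0,0,1]},{"translation":[0,0,0],"rotation":[0,0,1]},{"translation":[0,0,0],"rotation":[0,0,1]}]'

```text
t: 17.32
eef_pos: [0.4593, 0.2424, 0.244]
ee_rot: [3.141, 0.0, -0.808]
force: [-0.3, -0.9, -0.2]
width: 0.0873
gripper_force: 0.0
```

Run:
```python
from plan import *
s=get_state();print(s["q"].round(2))
Rm=toolR(HEAD+90,90)
H=SLOT+[0,0,-.024+.1]
for dz in(.05,0.003): go(H+[0,0,dz],Rm)
im=grab_frame("side");cv2.imwrite("pics/side8.png",im);m=red(im,(235,215,290,280));print(len(m),m.mean(0))
```

```text
[ 0.86  0.09 -0.3  -0.   -1.18 -0.1 ]
tcp goal [0.459  0.242  0.1792] trans [-0.001 -0.002 -0.259] rot [-0.    -0.001  0.07 ]
tcp goal [0.459  0.242  0.1322] trans [-0.001 -0.002 -0.447] rot [-0.    -0.001  0.07 ]
192 [256.33333333 266.30208333]
```

Call:
apply_moves --steps '[{"translation":[0.01,0.01,-0.05],"rotation":[0,0,0.07]},{"translation":[0.01,0.01,-0.12],"rotation":[0,0,0.07]},{"translation":[0.01,0.01,-0.19],"rotation":[0,0,0.07]},{"translation":[0.01,0.01,-0.26],"rotation":[0,0,0.07]},{"translation":[0.01,0.01,-0.32],"rotation":[0,0,0.07]},{"translation":[0.01,0.01,-0.37],"rotation":[0,0,0.07]},{"translation":[0.01,0.01,-0.42],"rotation":[0,0,0.07]},{"translation":[0.005,0.005,-0.455],"rotation":[0,0,0.07]},{"translation":[-0.001,-0.002,-0.455],"rotation":[0,0,0.07]},{"translation":[-0.001,-0.002,-0.455],"rotation":[0,0,0.07]}]'

```text
t: 18.2
eef_pos: [0.4587, 0.2414, 0.1302]
ee_rot: [3.14, 0.0, -0.77]
force: [-0.5, -0.7, 0.4]
width: 0.0874
gripper_force: 0.0
```

```bash
cat > chk.py <<'E'
from plan import *
s=get_state();print(s["q"].round(2),s["force"].round(1),s["eef_pos"])
go(SLOT+[0,0,.076],toolR(HEAD+90,90))
im=grab_frame("side");cv2.imwrite("pics/side9.png",im);m=red(im,(235,215,290,290));print(len(m),m.mean(0))
b=proj("side",SLOT+[0,0,.05])[0].astype(int)-45
cv2.imwrite("pics/c8.png",cv2.resize(im[b[1]:b[1]+90,b[0]:b[0]+90],(540,540),interpolation=cv2.INTER_CUBIC))
E
python3 chk.py
```

```text
[ 0.86  0.19 -0.46 -0.   -0.92 -0.06] [-0.5 -0.7  0.4] [0.4587475  0.24140434 0.13016381]
tcp goal [0.459  0.242  0.1292] trans [ 0.001  0.002 -0.004] rot [ 0.001 -0.002 -0.003]
143 [258.91608392 268.68531469]
```

View pics/c8.png

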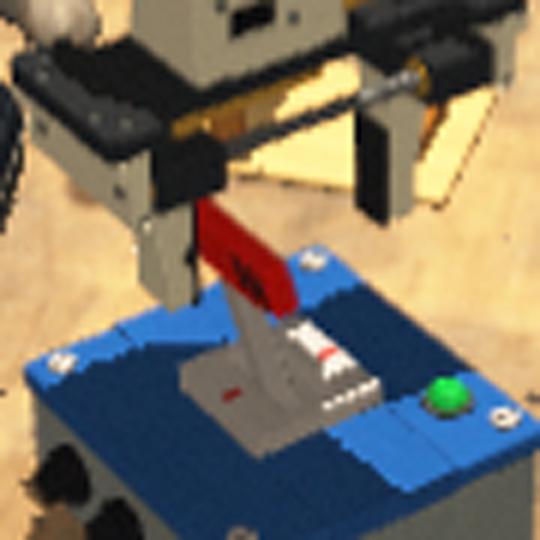

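The wings, at (245,255), lie between the open fingers at (175,260) and (390,170), leaning towards the left finger. I'll close now, which will stand the stud upright.

Call:
apply_moves --steps '[{"translation":[0.001,0.002,0],"rotation":[0,0,0]},{"translation":[0.001,0.002,0],"rotation":[0,0,0]},{"translation":[0.001,0.002,0],"rotation":[0,0,0]},{"translation":[0.001,0.002,0],"rotation":[0,0,0]},{"translation":[0.001,0.002,0],"rotation":[0,0,0]},{"translation":[0.001,0.002,0],"rotation":[0,0,0]},{"translation":[0.001,0.002,0],"rotation":[0,0,0]},{"translation":[0.001,0.002,0],"rotation":[0,0,0]},{"translation":[0.001,0.002,0],"rotation":[0,0,0]},{"translation":[0.001,0.002,0],"rotation":[0,0,0]}]' --jaw 1 --newtons 30

```text
t: 19.08
eef_pos: [0.4593, 0.2424, 0.1302]
ee_rot: [3.141, 0.0, -0.77]
force: [0.2, -1.0, -0.2]
width: 0.0268
gripper_force: 0.0
```

Call:
apply_moves --steps '[{"translation":[0,0,0],"rotation":[0,0,0]},{"translation":[0,0,0],"rotation":[0,0,0]},{"translation":[0,0,0],"rotation":[0,0,0]},{"translation":[0,0,0],"rotation":[0,0,0]},{"translation":[0,0,0],"rotation":[0,0,0]},{"translation":[0,0,0],"rotation":[0,0,0]},{"translation":[0,0,0],"rotation":[0,0,0]},{"translation":[0,0,0],"rotation":[0,0,0]},{"translation":[0,0,0],"rotation":[0,0,0]},{"translation":[0,0,0],"rotation":[0,0,0]}]' --newtons 55

```text
t: 19.92
eef_pos: [0.4593, 0.2424, 0.1302]
ee_rot: [3.141, 0.0, -0.77]
force: [0.3, -0.7, -0.4]
width: 0.0116
gripper_force: 55.0
```

```bash
cat > w.py <<'E'
from plan import *
import sys
s=get_state();print(s["t"],s["force"].round(1),s["moment"].round(2),s["eef_pos"].round(4),s["ee_rot"].round(3),s["width"],s["gripper_force"],"q6",s["q"][5].round(2))
im=grab_frame("side");m=red(im,(230,215,300,300))
S=R.from_euler("z",float(sys.argv[1]),degrees=True)
def f(p):
    r=S*R.from_euler("xy",[p[2],p[1]]);return (supp(proj("side",r.apply(WING)+SLOT+[0,0,p[0]]))-supp(m,.4)-.6)
k=least_squares(f,[-.024,0,0],loss="soft_l1");print(len(m),m.mean(0),"z,tilt",k.x[0],np.degrees(k.x[1:]),f(k.x).round(1))
E
python3 w.py 45.8
```

```text
19.9167 [ 0.3 -0.7 -0.4] [-0.02  0.16  0.04] [0.4593 0.2424 0.1302] [ 3.141  0.    -0.77 ] 0.01156780777034844 54.99838426709175 q6 -0.06
120 [269.68333333 265.81666667] z,tilt -0.04813202914720651 [-13.21041691  15.60180047] [ 2.5  2.   1.2  0.  -0.2  0.5  4.4  7.6  9.4  8.6  6.5  3.2 -0.2 -1.5
  3.1  3.1]
```

Call:
apply_moves --steps '[{"translation":[0,0,-0.01],"rotation":[0,0,0]},{"translation":[0,0,-0.02],"rotation":[0,0,0]},{"translation":[0,0,-0.03],"rotation":[0,0,0]},{"translation":[0,0,-0.04],"rotation":[0,0,0]},{"translation":[0,0,-0.05],"rotation":[0,0,0]},{"translation":[0,0,-0.06],"rotation":[0,0,0]},{"translation":[0,0,-0.07],"rotation":[0,0,0]},{"translation":[0,0,-0.076],"rotation":[0,0,0]},{"translation":[0,0,-0.08],"rotation":[0,0,0]},{"translation":[0,0,-0.08],"rotation":[0,0,0]}]'

```text
t: 20.8
eef_pos: [0.4595, 0.2425, 0.1102]
ee_rot: [3.142, 0.0, -0.769]
force: [-0.5, -0.4, 5.8]
width: 0.0119
gripper_force: 55.0
```

Call:
apply_moves --steps '[{"translation":[0,0,-0.002],"rotation":[0,0,0]},{"translation":[0,0,-0.004],"rotation":[0,0,0]},{"translation":[0,0,-0.006],"rotation":[0,0,0]},{"translation":[0,0,-0.008],"rotation":[0,0,0]},{"translation":[0,0,-0.01],"rotation":[0,0,0]},{"translation":[0,0,-0.012],"rotation":[0,0,0]},{"translation":[0,0,-0.012],"rotation":[0,0,0]},{"translation":[0,0,-0.012],"rotation":[0,0,0]},{"translation":[0,0,-0.012],"rotation":[0,0,0]},{"translation":[0,0,-0.012],"rotation":[0,0,0]}]'

```text
t: 21.63
eef_pos: [0.4596, 0.2425, 0.1081]
ee_rot: [-3.141, -0.0, -0.769]
force: [-3.3, -1.4, 12.8]
width: 0.0118
gripper_force: 55.0
```

Call:
apply_moves --steps '[{"translation":[0,0,-0.004],"rotation":[0,0,0]},{"translation":[0,0,-0.004],"rotation":[0,0,0]},{"translation":[0,0,-0.004],"rotation":[0,0,-0.08]},{"translation":[0,0,-0.004],"rotation":[0,0,-0.16]},{"translation":[0,0,-0.004],"rotation":[0,0,-0.24]},{"translation":[0,0,-0.004],"rotation":[0,0,-0.32]},{"translation":[0,0,-0.004],"rotation":[0,0,-0.4]},{"translation":[0,0,-0.004],"rotation":[0,0,-0.5]},{"translation":[0,0,-0.004],"rotation":[0,0,-0.5]},{"translation":[0,0,-0.004],"rotation":[0,0,-0.5]}]'

```text
t: 22.47
eef_pos: [0.461, 0.2435, 0.1081]
ee_rot: [-3.138, 0.0, -1.031]
force: [-0.5, -0.0, 15.6]
width: 0.012
gripper_force: 55.0
```

```bash
python3 w.py 30.8|head -1
```

```text
22.4667 [-0.5 -0.  15.6] [-0.49  0.75 -0.06] [0.461  0.2435 0.1081] [-3.138  0.    -1.031] 0.011981001877544846 55.00531151890755 q6 -0.32
```

Call:
apply_moves --steps '[{"translation":[0,0,0],"rotation":[0,0,-0.12]},{"translation":[0,0,0],"rotation":[0,0,-0.24]},{"translation":[0,0,0],"rotation":[0,0,-0.36]},{"translation":[0,0,0],"rotation":[0,0,-0.48]},{"translation":[0,0,0],"rotation":[0,0,-0.6]},{"translation":[0,0,0],"rotation":[0,0,-0.72]},{"translation":[0,0,0],"rotation":[0,0,-0.84]},{"translation":[0,0,0],"rotation":[0,0,-0.96]},{"translation":[0,0,0],"rotation":[0,0,-1]},{"translation":[0,0,0],"rotation":[0,0,-1]}]'

```text
t: 23.35
eef_pos: [0.4612, 0.2438, 0.1081]
ee_rot: [-3.138, 0.003, -1.555]
force: [-0.5, -0.4, 14.0]
width: 0.012
gripper_force: 55.0
```

Call:
apply_moves --steps '[{"translation":[0,0,0],"rotation":[0,0,-0.12]},{"translation":[0,0,0],"rotation":[0,0,-0.24]},{"translation":[0,0,0],"rotation":[0,0,-0.36]},{"translation":[0,0,0],"rotation":[0,0,-0.48]},{"translation":[0,0,0],"rotation":[0,0,-0.6]},{"translation":[0,0,0],"rotation":[0,0,-0.72]},{"translation":[0,0,0],"rotation":[0,0,-0.84]},{"translation":[0,0,0],"rotation":[0,0,-0.96]},{"translation":[0,0,0],"rotation":[0,0,-1]},{"translation":[0,0,0],"rotation":[0,0,-1]}]'

```text
t: 24.18
eef_pos: [0.4614, 0.2438, 0.1081]
ee_rot: [-3.139, 0.004, -2.079]
force: [0.7, -0.7, 13.0]
width: 0.0118
gripper_force: 55.0
```

Call:
apply_moves --steps '[{"translation":[0,0,0],"rotation":[0,0,-0.12]},{"translation":[0,0,0],"rotation":[0,0,-0.24]},{"translation":[0,0,0],"rotation":[0,0,-0.36]},{"translation":[0,0,0],"rotation":[0,0,-0.48]},{"translation":[0,0,0],"rotation":[0,0,-0.5]},{"translation":[0,0,0],"rotation":[0,0,-0.5]},{"translation":[0,0,0],"rotation":[0,0,-0.5]},{"translation":[0,0,0],"rotation":[0,0,-0.5]},{"translation":[0,0,0],"rotation":[0,0,-0.5]},{"translation":[0,0,0],"rotation":[0,0,-0.5]}]'

```text
t: 25.02
eef_pos: [0.4614, 0.2438, 0.1081]
ee_rot: [-3.14, 0.005, -2.339]
force: [0.2, -0.1, 13.6]
width: 0.0116
gripper_force: 55.0
```

```bash
python3 w.py -44.2|head -1; python3 -c "
from plan import *
go(SLOT+[0,0,.05],toolR(HEAD,90))"
```

```text
25.0167 [ 0.2 -0.1 13.6] [-0.22  0.08  0.01] [0.4614 0.2438 0.1081] [-3.14   0.005 -2.339] 0.011567683353626766 54.99894171953201 q6 -1.63
tcp goal [0.459  0.242  0.1032] trans [-0.009 -0.007 -0.02 ] rot [-0.005  0.008 -0.006]
```

Call:
apply_moves --steps '[{"translation":[0,0,0.006],"rotation":[0,0,0]},{"translation":[0,0,0.012],"rotation":[0,0,0]},{"translation":[0,0,0.018],"rotation":[0,0,0]},{"translation":[0,0,0.024],"rotation":[0,0,0]},{"translation":[0,0,0.028],"rotation":[0,0,0]},{"translation":[0,0,0.028],"rotation":[0,0,0]},{"translation":[0,0,0.028],"rotation":[0,0,0]},{"translation":[0,0,0.028],"rotation":[0,0,0]},{"translation":[0,0,0.028],"rotation":[0,0,0]},{"translation":[0,0,0.028],"rotation":[0,0,0]}]'

```text
t: 25.9
eef_pos: [0.461, 0.2437, 0.1141]
ee_rot: [-3.141, 0.004, -2.34]
force: [3.3, 1.0, 5.2]
width: 0.0115
gripper_force: 55.0
```

Call:
apply_moves --steps '[{"translation":[0,0,0],"rotation":[0,0,0]},{"translation":[0,0,0],"rotation":[0,0,0]},{"translation":[0,0,0],"rotation":[0,0,0]},{"translation":[0,0,0],"rotation":[0,0,0]},{"translation":[0,0,0],"rotation":[0,0,0]},{"translation":[0,0,0],"rotation":[0,0,0]},{"translation":[0,0,0],"rotation":[0,0,0]},{"translation":[0,0,0],"rotation":[0,0,0]},{"translation":[0,0,0],"rotation":[0,0,0]},{"translation":[0,0,0],"rotation":[0,0,0]}]' --jaw -1

```text
t: 26.73
eef_pos: [0.4593, 0.2424, 0.1133]
ee_rot: [3.141, 0.0, -2.34]
force: [0.1, -0.2, -0.3]
width: 0.0731
gripper_force: 0.0
```

Call:
apply_moves --steps '[{"translation":[0,0,0],"rotation":[0,0,0]},{"translation":[0,0,0.05],"rotation":[0,0,0]},{"translation":[0,0,0.11],"rotation":[0,0,0]},{"translation":[0,0,0.18],"rotation":[0,0,0]},{"translation":[0,0,0.26],"rotation":[0,0,0]},{"translation":[0,0,0.34],"rotation":[0,0,0]},{"translation":[0,0,0.42],"rotation":[0,0,0]},{"translation":[0,0,0.5],"rotation":[0,0,0]},{"translation":[0,0,0.5],"rotation":[0,0,0]},{"translation":[0,0,0.5],"rotation":[0,0,0]}]'

```text
t: 27.57
eef_pos: [0.4597, 0.2428, 0.2394]
ee_rot: [3.141, 0.003, -2.34]
force: [0.2, -0.9, 0.0]
width: 0.0873
gripper_force: 0.0
```

```bash
python3 w.py -44.2; python3 w.py -44.2|tail -1
```

```text
27.5667 [ 0.2 -0.9  0. ] [-0.01  0.08  0.02] [0.4597 0.2428 0.2394] [ 3.141e+00  3.000e-03 -2.340e+00] 0.08732731539248945 0.0 q6 -1.63
305 [263.36721311 267.54754098] z,tilt -0.04170439836554442 [3.52924737 0.8662917 ] [ 0.7  0.9  0.8  0.2  0.2  0.2  0.3  0.1  0.4  0.6  0.6  0.2  0.8  0.1
 -0.1  0.2]
 -0.2  0.1]
```

Call:
apply_moves --steps '[{"translation":[0,-0.1,0.05],"rotation":[0,0,0]},{"translation":[0,-0.2,0.1],"rotation":[0,0,0]},{"translation":[0,-0.3,0.15],"rotation":[0,0,0]},{"translation":[0,-0.4,0.2],"rotation":[0,0,0]},{"translation":[0,-0.5,0.2],"rotation":[0,0,0]},{"translation":[0,-0.6,0.2],"rotation":[0,0,0]},{"translation":[0,-0.7,0.2],"rotation":[0,0,0]},{"translation":[0,-0.8,0.2],"rotation":[0,0,0]},{"translation":[0,-0.9,0.2],"rotation":[0,0,0]},{"translation":[0,-0.9,0.2],"rotation":[0,0,0]}]'

```text
t: 28.5
eef_pos: [0.4584, 0.0144, 0.2873]
ee_rot: [3.141, -0.002, -2.342]
force: [-0.4, 0.4, 0.4]
width: 0.0878
gripper_force: 0.0
```

Run:
```python
from plan import *
t=grab_frame("top");s=grab_frame("side");cv2.imwrite("pics/topF.png",t);cv2.imwrite("pics/sideF.png",s)
mt=red(t,(120,195,180,245));ms=red(s,(230,215,300,300));print(len(mt),len(ms),mt.mean(0),proj("top",SLOT))
def f(p):
    r=R.from_euler("z",p[3])*R.from_euler("xy",p[4:6]);W=r.apply(WING)+SLOT+p[:3]
    return np.r_[supp(proj("top",W))-supp(mt,.4)-p[6],supp(proj("side",W))-supp(ms,.4)-p[6],p[4:6]*10]
k=least_squares(f,[0,0,-.038,np.radians(-44.2),0,0,.4],loss="soft_l1");print((k.x[:3]*1e3).round(1),np.degrees(k.x[3:6]).round(1),k.x[6],f(k.x).round(1))
```

```text
Traceback (most recent call last):
  File "h.py", line 17, in red
    n,l,st,_=cv2.connectedComponentsWithStats(m);k=1+np.argmax(st[1:,4])
                                                     ~~~~~~~~~^^^^^^^^^^
ValueError: attempt to get argmax of an empty sequence
```

Call:
apply_moves --steps '[{"translation":[0,-0.1,0],"rotation":[0,0,0]},{"translation":[0,-0.2,0],"rotation":[0,0,0]},{"translation":[0,-0.3,0],"rotation":[0,0,0]},{"translation":[0,-0.4,0],"rotation":[0,0,0]},{"translation":[0,-0.5,0],"rotation":[0,0,0]},{"translation":[0,-0.6,0],"rotation":[0,0,0]},{"translation":[0,-0.7,0],"rotation":[0,0,0]},{"translation":[0,-0.8,0],"rotation":[0,0,0]},{"translation":[0,-0.9,0],"rotation":[0,0,0]},{"translation":[0,-0.9,0],"rotation":[0,0,0]}]'

```text
t: 29.43
eef_pos: [0.4595, -0.2097, 0.2872]
ee_rot: [3.14, -0.002, -2.342]
force: [0.5, 0.6, 0.6]
width: 0.0877
gripper_force: 0.0
```

```bash
cat > fin.py <<'E'
from plan import *
t=grab_frame("top");s=grab_frame("side");cv2.imwrite("pics/topF.png",t);cv2.imwrite("pics/sideF.png",s)
try: mt=red(t,(120,195,180,245));print(len(mt),mt.mean(0),proj("top",SLOT+[0,0,.06]))
except ValueError: mt=None;print("no top")
ms=red(s,(230,215,300,300));print(len(ms),ms.mean(0))
for zz in (-.024,-.03,-.034,-.038,-.042,-.046):
  def f(p):
    r=R.from_euler("z",p[2])*R.from_euler("xy",p[3:5]);W=r.apply(WING)+SLOT+[p[0],p[1],zz]
    o=[supp(proj("side",W))-supp(ms,.4)-p[5],p[3:5]*10,p[:2]*300]
    if mt is not None: o.append(supp(proj("top",W))-supp(mt,.4)-p[5])
    return np.concatenate(o)
  k=least_squares(f,[0,0,np.radians(-44.2),0,0,.5]);print(zz,round(k.cost,2),(k.x[:2]*1e3).round(1),np.degrees(k.x[2:5]).round(1),k.x[5].round(2))
E
python3 fin.py
```

```text
1 [137. 229.] [[132.88539118 221.36539253]]
332 [263.27409639 267.18975904]
-0.024 1012.81 [-41.8  24. ] [-63.8 -10.2  26.7] 7.17
-0.03 894.99 [-49.6 -19.8] [-66.5 -27.3   3.3] 6.91
-0.034 923.89 [-29.5  -3.3] [-63.7 -10.9   7.6] 7.18
-0.038 898.57 [-22.8  -6.1] [-62.1  -7.9   4.6] 7.24
-0.042 886.32 [-19.2  -6.3] [-61.5  -6.1   3.8] 7.22
-0.046 889.26 [-15.8  -6.8] [-60.8  -4.4   2.9] 7.2
```

Run:
```python
from plan import *
t=cv2.imread("pics/topF.png");h=cv2.cvtColor(t,cv2.COLOR_BGR2HSV)
for v in range(200,244,4): print(v,[tuple(int(c) for c in h[v,u]) for u in range(112,176,8)])
```

```text
200 [(14, 122, 197), (13, 107, 67), (13, 109, 115), (14, 110, 116), (13, 108, 116), (13, 104, 110), (12, 107, 114), (12, 107, 114)]
204 [(14, 129, 222), (14, 109, 82), (12, 106, 113), (12, 110, 114), (13, 108, 106), (13, 105, 109), (12, 110, 114), (12, 107, 114)]
208 [(15, 124, 226), (14, 104, 105), (13, 109, 108), (13, 104, 110), (13, 109, 101), (12, 102, 110), (12, 109, 115), (13, 107, 114)]
212 [(9, 69, 52), (12, 107, 93), (12, 107, 105), (13, 107, 105), (13, 107, 100), (12, 104, 110), (12, 110, 114), (12, 109, 115)]
216 [(106, 187, 175), (107, 182, 174), (12, 103, 99), (12, 106, 101), (13, 106, 101), (13, 106, 111), (12, 106, 113), (13, 110, 116)]
220 [(106, 183, 176), (106, 184, 176), (13, 104, 91), (14, 110, 93), (13, 105, 102), (13, 110, 111), (12, 109, 115), (13, 109, 115)]
224 [(107, 183, 176), (106, 184, 177), (11, 96, 56), (14, 109, 82), (12, 107, 105), (13, 109, 112), (12, 110, 114), (13, 109, 115)]
228 [(107, 183, 177), (107, 185, 182), (107, 182, 184), (8, 121, 76), (13, 108, 104), (13, 107, 112), (12, 106, 115), (13, 110, 116)]
232 [(107, 185, 179), (106, 185, 179), (106, 185, 179), (12, 31, 242), (12, 110, 104), (12, 107, 112), (12, 109, 115), (13, 107, 114)]
236 [(119, 50, 152), (107, 185, 178), (106, 186, 177), (106, 183, 176), (13, 109, 105), (13, 109, 112), (13, 107, 114), (13, 109, 115)]
240 [(14, 127, 201), (106, 185, 179), (107, 182, 175), (107, 163, 142), (13, 108, 104), (12, 108, 111), (13, 107, 114), (13, 109, 115)]
```

The brown elbow still covers the box in the top picture, so I'll swing the arm further away.

Call:
apply_moves --steps '[{"translation":[-0.05,-0.1,0],"rotation":[0,0,0]},{"translation":[-0.1,-0.2,0],"rotation":[0,0,0]},{"translation":[-0.15,-0.3,0],"rotation":[0,0,0]},{"translation":[-0.2,-0.4,0],"rotation":[0,0,0]},{"translation":[-0.25,-0.5,0],"rotation":[0,0,0]},{"translation":[-0.3,-0.6,0],"rotation":[0,0,0]},{"translation":[-0.35,-0.7,0],"rotation":[0,0,0]},{"translation":[-0.4,-0.8,0],"rotation":[0,0,0]},{"translation":[-0.45,-0.9,0],"rotation":[0,0,0]},{"translation":[-0.45,-0.9,0],"rotation":[0,0,0]}]'

```text
t: 30.37
eef_pos: [0.3461, -0.4343, 0.2875]
ee_rot: [3.14, -0.001, -2.341]
force: [0.5, -0.1, 0.0]
width: 0.0877
gripper_force: 0.0
```

```bash
python3 fin.py
```

```text
198 [132.52020202 220.74242424] [[132.88539118 221.36539253]]
307 [263.34201954 267.4495114 ]
-0.024 93.5 [-24.2  22.4] [-40.1   0.4  20.6] 1.1
-0.03 40.7 [-3.  -1.9] [-45.5  -2.9   0.9] 1.21
-0.034 13.79 [-0.  -0.5] [-45.8  -1.    0.6] 1.16
-0.038 3.52 [ 0.9 -0.4] [-46.   -0.6   0.5] 1.12
-0.042 10.58 [ 1.7 -0.5] [-46.2  -0.3   0.4] 1.08
-0.046 34.74 [ 2.2 -0.7] [-46.4  -0.1   0.4] 1.05
```

Best fit is z = -38 mm, upright, wings square across the slot and centred, so the stud is locked. Handing in.

```bash
python3 -c "
from station import *
print(job_done())"
```

```text
the job is handed in; nothing more can be done
None
```

I handed the job in with the stud locked in the slot: by the last camera fit its lug end is about 38 mm below the escutcheon top, it stands upright with its wings square across the slot, and the gripper is clear; the judge returned no verdict.

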